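# Load the antenna counterweight hanger

## Task

Make up the counterweight for the wire antenna. First take the handheld radio off the weight box and lay it flat in the blue tray while the lid is still shut, then swing the lid up past its balance point so that it stays open by itself, and hang every slotted disc (those in the box and those on the bench, in any order) level and fully home on the hanger's rod, stacked on its seat, with the slots spread round the rod (about a quarter turn apart) so that no two point the same way; with all discs hung and the lid still open, shut the lid again. Leave everything else on the bench where it is.

Things in the scene. Friction and masses are not known exactly. Their poses are not given: they have to be found in the camera images.
- hanger_seat (a point): Brass weight hanger fixed upright in a foot (base 90 mm across). Point: centre of the top of its seat plate (60 mm across), 45 mm above the bench; z up along the rod, 8 mm thick. A round stop, 28 mm across, sits on the rod 70 to 80 mm above the point, a small eye on it (to 100 mm): discs cannot go over the top, they come in sideways, level, below the stop.
- lid_handle (a point): Black knob (28 mm across) of the green box's lid: grip point on its axis, 35 mm above the lid's outer face; the knob ends at 43 mm. Mid-width, 30 mm in from the front edge. Axes are the lid's: x from front edge to hinge, y along the hinge, z out of the outer face. About 103 mm above the bench when shut.
- lid_hinge (a point): Middle of the lid's hinge line, on the box's rear (+x) top edge, 60 mm above the bench; axes as lid_handle, which lies at (-120, 0, +43) mm from here. The fixed box is 150 (x) by 210 (y) by 60 mm high, walls and floor 5 mm, lid 8 mm; its centre is 75 mm in front of the hinge. One or two discs lie flat inside, side by side, grip tabs to the front.
- lid (a joint): Opening angle of the lid in rad: 0 shut, 1.9 fully open at its stop, leaning back past upright. No spring or catch: let go below about 1.3 it falls shut, beyond about 1.6 it falls back to the stop and stays. The lid weighs 0.25 kg.
- tray_in (a point): Shallow blue open tray, fixed to the bench. The point is the centre of its inner floor, 4 mm above the bench. Inside it is 142 mm (x) by 212 mm (y); its rim is 25 mm above the bench.
- radio_mid (a point): Black handheld radio with orange screen, lying on its back, at first on the lid behind the knob. The point is the centre of its body, half-way up. The body is 46 mm (x) by 110 mm (y) by 34 mm (z); a stub aerial 12 mm thick sticks out 50 mm farther at its +y end. 0.22 kg.
- d1_mid (a point): Slotted steel disc, 68 mm across, 12 mm thick, about 0.18 kg, starts inside the box; it may be absent. The point is its centre, half its thickness up. x points from the grip tab through the centre to the slot's mouth, z up. The slot is 16 mm wide, open at +x, and ends 7 mm past the centre, so that the rod can stand at the disc's centre.
- d1_grip (a point): Middle of the upright orange grip tab of disc d1: 66 mm from the disc's centre in its -x direction and 30 mm above its underside. The tab is 30 mm long (x), 10 mm thick (y) and its top is 45 mm above the disc's underside; a 10 mm wide, 12 mm thick arm joins it to the disc. Pinch it across its 10 mm.
- d2_mid (a point): Slotted steel disc, 68 mm across, 12 mm thick, about 0.18 kg, starts inside the box; it may be absent. The point is its centre, half its thickness up. x points from the grip tab through the centre to the slot's mouth, z up. The slot is 16 mm wide, open at +x, and ends 7 mm past the centre, so that the rod can stand at the disc's centre.
- d2_grip (a point): Middle of the upright orange grip tab of disc d2: 66 mm from the disc's centre in its -x direction and 30 mm above its underside. The tab is 30 mm long (x), 10 mm thick (y) and its top is 45 mm above the disc's underside; a 10 mm wide, 12 mm thick arm joins it to the disc. Pinch it across its 10 mm.
- d3_mid (a point): Slotted steel disc, 68 mm across, 12 mm thick, about 0.18 kg, starts on the bench; it may be absent. The point is its centre, half its thickness up. x points from the grip tab through the centre to the slot's mouth, z up. The slot is 16 mm wide, open at +x, and ends 7 mm past the centre, so that the rod can stand at the disc's centre.
- d3_grip (a point): Middle of the upright orange grip tab of disc d3: 66 mm from the disc's centre in its -x direction and 30 mm above its underside. The tab is 30 mm long (x), 10 mm thick (y) and its top is 45 mm above the disc's underside; a 10 mm wide, 12 mm thick arm joins it to the disc. Pinch it across its 10 mm.
- d4_mid (a point): Slotted steel disc, 68 mm across, 12 mm thick, about 0.18 kg, starts on the bench; it may be absent. The point is its centre, half its thickness up. x points from the grip tab through the centre to the slot's mouth, z up. The slot is 16 mm wide, open at +x, and ends 7 mm past the centre, so that the rod can stand at the disc's centre.
- d4_grip (a point): Middle of the upright orange grip tab of disc d4: 66 mm from the disc's centre in its -x direction and 30 mm above its underside. The tab is 30 mm long (x), 10 mm thick (y) and its top is 45 mm above the disc's underside; a 10 mm wide, 12 mm thick arm joins it to the disc. Pinch it across its 10 mm.
- can: Bystander: plain red drinks can, 66 mm across, 120 mm tall. Origin at its underside. To be left alone.
- mug: Bystander: white mug, 80 mm across, 90 mm tall. Origin at its underside. To be left alone.
- mouse: Bystander: black computer mouse, 110 x 62 x 33 mm. Origin at its underside. To be left alone.
- marker: Bystander: grey marker pen with a black cap, 130 mm long, 16 mm thick. Origin at its underside. To be left alone.
- mic: Bystander: grey hand microphone, 120 x 60 x 30 mm. Origin at its underside. To be left alone.
- driver: Bystander: yellow-handled screwdriver, 180 mm long. Origin at its underside. To be left alone.
Mind the look-alikes: they are no part of the job. Leave any turquoise look-alike of the part that bears d4_mid alone.

How it is judged:
On the way, in this order (a step that is already met when the one before it is completed fails the run):
1. the radio lies flat in the tray while the lid is still shut (z of radio_mid in the frame of tray_in below 0.025 m and x of radio_mid in the frame of tray_in between -0.055 and 0.055 m and y of radio_mid in the frame of tray_in between -0.06 and 0.06 m and angle between radio_mid's own z axis and vertical below 0.1 rad and value of joint lid below 0.1 rad and contact force between the fingers and radio below 0.05 N), for 0.2 s.
2. the lid is open and stays open untouched (value of joint lid above 1.6 rad and contact force between the fingers and lid below 0.05 N), for 0.3 s.
3. every disc hangs home on the rod with the slots staggered, released, the lid still open (horizontal distance between each of d1_mid, d2_mid, d3_mid, d4_mid and hanger_seat below 0.01 m and z of d1_mid in the frame of hanger_seat between 0.002 and 0.047 m and angle between each of d1_mid, d2_mid, d3_mid, d4_mid's own z axis and vertical below 0.1 rad and z of d2_mid in the frame of hanger_seat between 0.002 and 0.047 m and z of d3_mid in the frame of hanger_seat between 0.002 and 0.047 m and z of d4_mid in the frame of hanger_seat between 0.002 and 0.047 m and horizontal distance between d1_grip and d2_grip above 0.06 m and horizontal distance between each of d1_grip, d2_grip and d3_grip above 0.06 m and horizontal distance between each of d1_grip, d2_grip, d3_grip and d4_grip above 0.06 m and value of joint lid above 1.5 rad and contact force between the fingers and d1 below 0.05 N and contact force between the fingers and d2 below 0.05 N and contact force between the fingers and d3 below 0.05 N and contact force between the fingers and d4 below 0.05 N), for 0.3 s.
At the end, for the whole second after the job is handed in: Every disc is level on the hanger's stack, centre within 10 mm of the rod's axis, grip tabs of any two discs over 60 mm apart (slots 55 degrees or more apart); the radio lies flat inside the tray; the lid is shut (below 0.06 rad); all at rest (horizontal distance between each of d1_mid, d2_mid, d3_mid, d4_mid and hanger_seat below 0.01 m and z of d1_mid in the frame of hanger_seat between 0.002 and 0.047 m and angle between each of d1_mid, d2_mid, d3_mid, d4_mid, radio_mid's own z axis and vertical below 0.1 rad and z of d2_mid in the frame of hanger_seat between 0.002 and 0.047 m and z of d3_mid in the frame of hanger_seat between 0.002 and 0.047 m and z of d4_mid in the frame of hanger_seat between 0.002 and 0.047 m and horizontal distance between d1_grip and d2_grip above 0.06 m and horizontal distance between each of d1_grip, d2_grip and d3_grip above 0.06 m and horizontal distance between each of d1_grip, d2_grip, d3_grip and d4_grip above 0.06 m and z of radio_mid in the frame of tray_in below 0.025 m and x of radio_mid in the frame of tray_in between -0.055 and 0.055 m and y of radio_mid in the frame of tray_in between -0.06 and 0.06 m and linear speed of each of d1, d2, d3, d4, radio below 0.02 m/s and value of joint lid below 0.06 rad); the robot touches nothing.
It fails at once if a bystander (can, mug, mouse, marker, mic, screwdriver) is shifted more than 40 mm (distance of any of can, mug, mouse, marker, mic, driver from where it was at the start of the episode above 0.04 m).
It fails at once if the can or the mug is tipped over (angle between any of can, mug's own z axis and vertical above 0.5 rad).
Of d1, d2, d3, d4 only 3 to 4 are there at a start; the rules pass over those that are not, and their reading is None.
At some moment in a run one of d3, d4 may be knocked a few centimetres aside while the robot is not near it.
It also fails if it takes over 210 s, if anything falls off the work surface, if the arm or the gripper's body presses on something with over 40 N, if the wrist force passes 120 N, or if a joint passes its speed limit or range.

## Robot

A 6-joint arm with a two-finger parallel gripper is mounted at the origin on the work surface. World frame = base frame: x ahead of the robot, y to its left, z up, the work surface at z = 0. Lengths are in m, angles in rad, forces in N, time in s.
With the tool pointing down it reaches from about 0.275 to 0.825 m from the base axis. Payload 5.2 kg.
Tool frame: the origin (TCP) lies at the very end of the fingers, on their centre line; the grasp point (between the pads) lies 19 mm behind it; y points along the fingers, z is the direction in which the jaws open and shut, and the axes are right-handed (so a half turn about y gives the same grasp; the last joint's range is limited). The gripper opens to 93 mm and grips with 3 to 60 N. Pads are 15 mm wide; open, the fingers measure 128 mm over their backs; the gripper's body (75 mm by 188 mm) begins 65 mm behind the grasp point.
Start: joints at [-1.403, 0.259, 1.535, -0, 1.348, -0.203], TCP at [0.199, -0.513, 0.219] pointing down, gripper open.
Joint ranges: [-3.14, 3.14], [-0.91, 2.08], [0.19, 2.58], [-1.22, 4.36], [0.22, 2.71], [-3.12, 3.12]. Speed limits (rad/s): [2.57, 2.57, 3.14, 3.14, 3.14, 3.14].

## Interface

Orientations are given as a unit quaternion [x, y, z, w].
In Python, from cell import r, viewer, nets gives the robot as it stands. The module is installed in compiled form; this text tells all that it offers.
- The arm moves only by the tool play_rows, never from a script. Its argument "steps" is a list of rows, each a list of 3 entries, a list of its own where there are three numbers: the shift along the tool's x, y, z as a fraction of full scale, then the turn about the tool's y as a fraction of full scale, then the opening, from 0 (shut) to 1 (fully open). A call has 1 to 12 rows; each row is the pose to reach, as a shift and turn from the pose commanded when the call began, along the tool's axes at that moment, turning the shorter way round; what a row does not reach only later rows make up. Full scale, the value 1, is 0.6 m for a shift and 180 degrees for a turn. A row lasts 1/8 s, in which the tool goes at most 62.5 mm and 10.7 degrees, less where a joint would pass 70% of its speed; a pose out of reach is approached as far as the arm can. A call with a number of a shift or a turn outside -1 to 1 is refused whole. A call with a gripper value outside its range is refused whole. The fingers move at their own pace and stop on an object; the grip force is fixed at half the most. Time passes only in rows, so rows that repeat a pose let the fingers close. It gives the time, the measured TCP pose, the force and the opening at its end, in the units of the state.
- r.sense(): the state, without advancing time (a new reading comes with each control period).
- viewer.read_camera(name): name is "scene" or "top" or "wrist"; returns a dict with "img" (480x640x3 uint8, blue, green, red), "range_z" (480x640 float32, m along the optical axis (not along the pixel's ray), 0 where there is no reading), "fovy" (degrees; the focal length in pixels is half the picture's height over the tangent of half this angle, whatever the lens; pixels are square), "cx", "cy" (the principal point, pixels), "rvec" (rotation vector, rad) and "tvec" (3), from world to camera coordinates, as OpenCV has them; the wrist camera has in their place "mount" (4x4, takes a point from camera to tool coordinates, whose origin is the TCP and whose axes are the tool frame's). Camera axes: x right, y down, z forward; pixel columns grow to the right and rows downward; lengths in m; the calibration is good to about 2 mm. A picture is of the moment at which its call begins: read the wrist's pose just before it.
- r.job_done(): hands the job in, once; it reports no verdict.
Trained networks look in the newest picture that a camera, given by its name, has taken for a name from the list of things; names that differ only in an ending like _2 or _b are one class to them, and where a whole thing is asked for, a point or a joint stands for the part that bears it (a point fixed in the world has none). Each returns a list of dicts, best first, with "p" (0 to 1); they miss things now and then, are a little off and sometimes report something else, mostly with a low value. They report only what shows in the picture. A call takes as long as a camera call. They do not tell look-alikes from the thing itself.
- nets.search_frame(camera, name): "centre" ([column, row] in pixels, amid what is visible of it).
- nets.mark_of(camera, name): "centre" ([column, row] in pixels: a listed point, or the origin of a listed thing).
The state is a dict: "clock": time; "q": joint angles; "joint_velocities": joint speeds; "joint_efforts": joint torques, N m; "tool_pos": TCP position; "orientation": TCP orientation; "ft_force": force on the tool from outside, world axes, zero at the start; "ft_torque": the same for the moment, N m; "finger_gap": opening from 0.0 (shut) to 1.0 (fully open).
Only numpy, scipy, OpenCV 4.12 (cv2) and the standard library are available. Lean on these libraries where they do the work, as an engineer would, in place of code of your own. Each camera call takes 0.05 s, during which the arm holds its last target.

## Working session

There is one attempt and no reset: what is moved stays moved. The work goes in short steps, Python scripts to look and compute and a tool call to move; the robot and the scene stay as the last step left them, time stands still between calls to the robot, and variables do not carry over. Pictures are saved under pics/ and viewed, and the job is handed in when it is done.

Besides the shell and the picture viewer there is one more tool, called after "Call:" as a command line: name --argument value ..., lists and objects as JSON in quotes. play_rows: Moves the arm, as the interface text tells. Its arguments: {"type":"object","properties":{"steps":{"type":"array","items":{"type":"array"}}},"required":["steps"]}

```bash
mkdir -p pics; cat > h.py <<'E'
import numpy as np, cv2
from cell import r, viewer, nets
from scipy.spatial.transform import Rotation as R
def cam(n):
    s=r.sense(); c=viewer.read_camera(n)
    f=240/np.tan(np.radians(c['fovy'])/2); c['f']=f
    if 'mount' in c:
        T=np.eye(4);T[:3,:3]=R.from_quat(s['orientation']).as_matrix();T[:3,3]=s['tool_pos']
        c['T']=T@np.array(c['mount'])
    else:
        M=np.eye(4);M[:3,:3]=cv2.Rodrigues(np.array(c['rvec'],float))[0];M[:3,3]=np.array(c['tvec']).ravel()
        c['T']=np.linalg.inv(M)
    return c
def ray(c,u,v):
    d=np.array([(u-c['cx'])/c['f'],(v-c['cy'])/c['f'],1.]); return c['T'][:3,3],c['T'][:3,:3]@d
def atz(c,u,v,z):
    o,d=ray(c,u,v); return o+d*(z-o[2])/d[2]
def dep(c,u,v):
    o,d=ray(c,u,v); return o+d*float(c['range_z'][int(round(v)),int(round(u))])
def cloud(c):
    v,u=np.mgrid[0:480,0:640]; z=c['range_z'].astype(float)
    P=np.stack([(u-c['cx'])/c['f']*z,(v-c['cy'])/c['f']*z,z],-1)
    W=P@c['T'][:3,:3].T+c['T'][:3,3]; W[z<=0]=np.nan; return W
def proj(c,p):
    q=np.linalg.inv(c['T'])@np.r_[p,1]; return c['cx']+c['f']*q[0]/q[2],c['cy']+c['f']*q[1]/q[2]
def save(c,n): cv2.imwrite('pics/%s.png'%n,c['img'])
E
python3 - <<'E'
from h import *
np.set_printoptions(precision=3,suppress=True)
s=r.sense();print(s['tool_pos'],s['orientation'],R.from_quat(s['orientation']).as_matrix())
for n in ['scene','top','wrist']:
    c=cam(n);save(c,n+'0');print(n,c['T'],c['f'],c['cx'],c['cy'])
    if n=='wrist':continue
    for k in ['hanger_seat','lid_handle','lid_hinge','tray_in','radio_mid','d1_mid','d1_grip','d3_mid','d3_grip','can','mug','mouse','marker','mic','driver']:
        print(k,[(round(float(d['p']),2),np.round(d['centre']).astype(int).tolist(),dep(c,*np.clip(d['centre'],0,[639,479]))) for d in nets.mark_of(n,k)])
E
```

```text
[ 0.199 -0.512  0.218] [-0.13   0.696 -0.694  0.13 ] [[-0.932 -0.     0.362]
 [-0.362  0.002 -0.932]
 [-0.    -1.    -0.002]]
scene [[ 0.607  0.429 -0.669  1.376]
 [ 0.795 -0.341  0.502 -0.634]
 [-0.013 -0.837 -0.547  0.746]
 [ 0.     0.     0.     1.   ]] 458.5140367586587 321.82375470721496 240.72562043848293
hanger_seat [(0.59, [344, 243], array([0.569, 0.046, 0.048]))]
lid_handle [(0.63, [391, 182], array([0.461, 0.328, 0.105]))]
lid_hinge [(0.78, [418, 206], array([0.557, 0.354, 0.053])), (0.43, [202, 289], array([ 0.459, -0.33 ,  0.005]))]
tray_in [(0.59, [205, 288], array([ 0.459, -0.322,  0.006]))]
radio_mid [(0.65, [402, 192], array([0.53 , 0.306, 0.108]))]
d1_mid []
d1_grip [(0.66, [309, 274], array([ 0.611, -0.102,  0.038]))]
d3_mid [(0.39, [421, 262], array([0.726, 0.193, 0.009]))]
d3_grip []
can []
mug [(0.78, [263, 348], array([ 0.756, -0.327,  0.036]))]
mouse [(0.58, [331, 216], array([0.385, 0.146, 0.017]))]
marker [(0.52, [287, 237], array([ 0.383, -0.021,  0.002]))]
mic [(0.96, [381, 296], array([ 0.777, -0.01 ,  0.024]))]
driver [(0.71, [423, 264], array([0.731, 0.
[... 674 characters left out ...]
, 0.029]))]
d3_grip []
can [(0.62, [154, 187], array([0.693, 0.307, 0.093]))]
mug [(0.93, [431, 187], array([ 0.717, -0.309,  0.008]))]
mouse [(0.58, [222, 345], array([0.358, 0.16 , 0.028])), (0.26, [144, 268], array([0.514, 0.314, 0.104]))]
marker [(0.57, [306, 338], array([ 0.373, -0.021,  0.022]))]
mic [(0.71, [290, 169], array([0.755, 0.016, 0.032])), (0.31, [222, 345], array([0.359, 0.161, 0.028]))]
driver [(0.68, [153, 188], array([0.691, 0.309, 0.094])), (0.6, [211, 187], array([0.714, 0.198, 0.026]))]
wrist [[ 0.362 -0.905 -0.224  0.261]
 [-0.932 -0.352 -0.085 -0.489]
 [-0.001  0.239 -0.971  0.385]
 [ 0.     0.     0.     1.   ]] 389.5846493504423 319.2062444993466 236.0114413472094
```

View pics/top0.png

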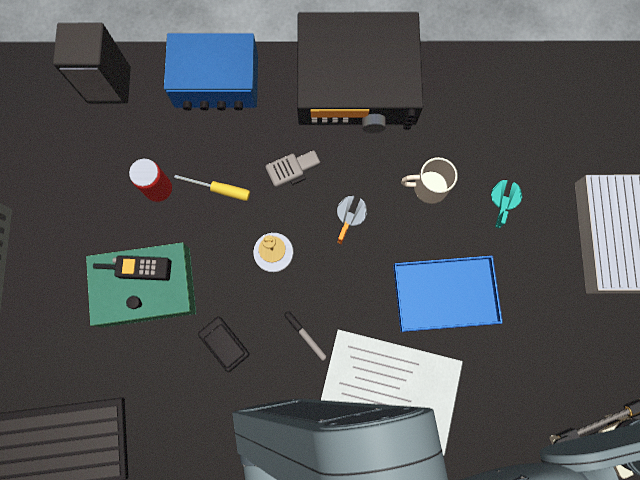

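View pics/scene0.png

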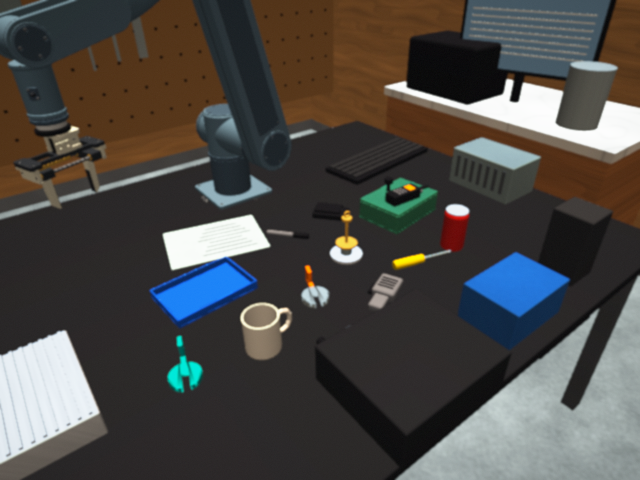

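View pics/wrist0.png

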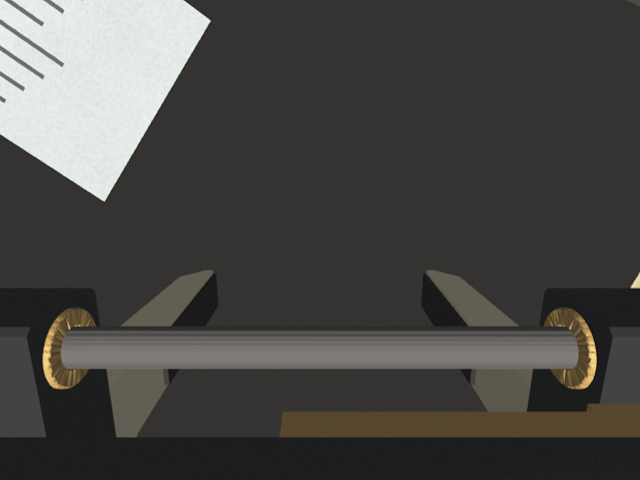

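The top view shows the radio (143,267) on the green box, the knob (134,302), the hanger (272,250) and one bench disc (351,210) with its tab at (342,238). The turquoise look-alike is at (507,195) and the tray at (447,293). Next I'll fit the geometry from colour and depth.

```bash
cat >> h.py <<'E'
def hsvmask(c,lo,hi,roi=None):
    m=cv2.inRange(cv2.cvtColor(c['img'],cv2.COLOR_BGR2HSV),np.array(lo),np.array(hi))
    if roi:
        k=np.zeros_like(m);u0,v0,u1,v1=roi;k[v0:v1,u0:u1]=255;m&=k
    return m
def rect(P):
    (cx,cy),(w,h),a=cv2.minAreaRect((P[:,:2]*1000).astype(np.float32)); return cx,cy,w,h,a
def goto(p,yaw,s=None):
    """p world TCP, yaw = world angle (deg) of tool z (jaw dir), mod 180. prints shifts"""
    s=s or r.sense(); M=R.from_quat(s['orientation']).as_matrix()
    d=M.T@(np.array(p)-s['tool_pos'])/0.6
    cur=np.degrees(np.arctan2(M[1,2],M[0,2])); dy=(yaw-cur+90)%180-90
    # turning about tool y (down) by +a -> world yaw -a
    print('shift',np.round(d,4),'turn',round(-dy/180,4),'alt',round((-dy+180*np.sign(dy))/180,4),'cur',round(cur,1),'q6',round(s['q'][5],2), 'dist',np.round(np.linalg.norm(d)*600))
E
python3 - <<'E'
from h import *
np.set_printoptions(precision=3,suppress=True)
c=cam('top');W=cloud(c)
def get(m,zlo,zhi):
    P=W[m>0];return P[(P[:,2]>zlo)&(P[:,2]<zhi)]
g=get(hsvmask(c,(60,60,30),(85,255,255),(60,220,220,340)),.055,.08)
print('lid',rect(g),np.median(g[:,2]))
b=get(hsvmask(c,(100,100,60),(125,255,255),(380,240,520,340)),-.02,.05);print('tray',rect(b), np.percentile(b[:,2],[1,50,99]))
f=b[b[:,2]<.012];print('floor',rect(f),np.median(f[:,2]))
hsv=cv2.cvtColor(c['img'],cv2.COLOR_BGR2HSV)
for uv in [(134,302),(351,210),(342,238),(340,241),(150,270),(128,266),(100,266)]: print(uv,hsv[uv[1],uv[0]],W[uv[1],uv[0]])
# radio: pts above lid
m=np.zeros((480,640),np.uint8);m[245:330,85:195]=1
P=get(m,.09,.12);print(len(P))
k=P[(P[:,0]<.48)];print('knob',k.mean(0),rect(k))
q=P[P[:,0]>.48];print('radio',rect(q),np.median(q[:,2]))
cv2.imwrite('pics/crop.png',cv2.resize(c['img'][150:340,60:540],None,fx=1.66,fy=1.66,interpolation=cv2.INTER_CUBIC))
cv2.imwrite('pics/crop2.png',cv2.resize(c['img'][180:290,230:390],None,fx=5,fy=5,interpolation=cv2.INTER_CUBIC))
E
```

```text
lid (488.37164306640625, 339.43621826171875, 149.93605041503906, 211.90402221679688, 8.12325382232666) 0.06841628657890675
tray (473.3979797363281, -335.69866943359375, 155.26138305664062, 231.1135711669922, 4.411869525909424) [-0.002  0.004  0.028]
floor (473.3993835449219, -335.71685791015625, 155.26138305664062, 231.07705688476562, 4.411869525909424) 0.003998453486846909
(134, 302) [10 13 59] [0.443 0.329 0.111]
(351, 210) [15 16 64] [ 0.666 -0.124 -0.002]
(342, 238) [ 16 176 255] [ 0.589 -0.1    0.048]
(340, 241) [ 11 217 115] [ 0.588 -0.096  0.023]
(150, 270) [168  29  44] [0.511 0.304 0.099]
(128, 266) [ 21 151 248] [0.519 0.35  0.101]
(100, 266) [107  33  54] [0.521 0.412 0.091]
1428
knob [0.444 0.332 0.11 ] (444.10516357421875, 333.1078186035156, 27.862716674804688, 27.31349754333496, 35.46170425415039)
radio (519.2811279296875, 346.66204833984375, 159.56517028808594, 47.098541259765625, 87.34226989746094) 0.10208700992055475
```

View pics/crop2.png

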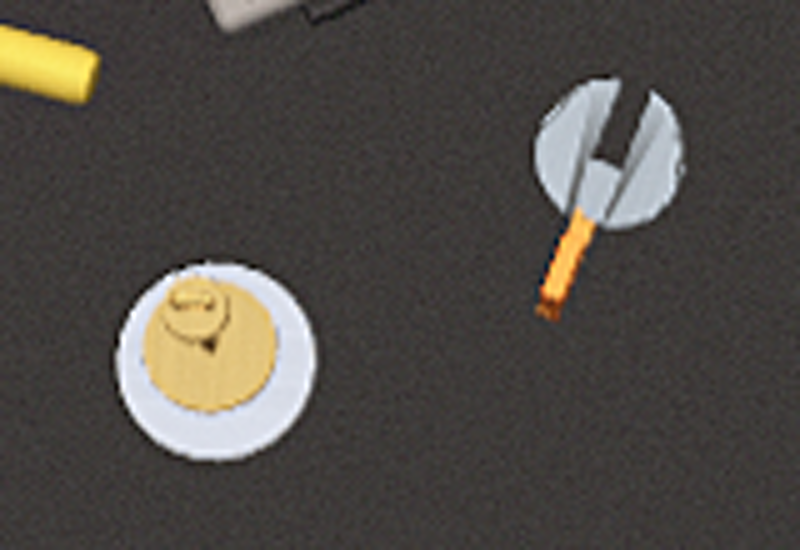

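```bash
python3 - <<'E'
from h import *
goto([.518,.322,.25],-2.7)
E
```

```text
shift [-0.9991 -0.0523 -1.1041] turn -0.367 alt 0.633 cur -68.8 q6 -0.2 dist 894.0
```

Call:
play_rows --steps '[[[-0.81,-0.06,-0.9],-0.367,0.78],[[-0.81,-0.06,-0.9],-0.367,0.78],[[-0.81,-0.06,-0.9],-0.367,0.78],[[-0.81,-0.06,-0.9],-0.367,0.78],[[-0.81,-0.06,-0.9],-0.367,0.78],[[-0.81,-0.06,-0.9],-0.367,0.78],[[-0.81,-0.06,-0.9],-0.367,0.78],[[-0.81,-0.06,-0.9],-0.367,0.78],[[-0.81,-0.06,-0.9],-0.367,0.78],[[-0.81,-0.06,-0.9],-0.367,0.78],[[-0.81,-0.06,-0.9],-0.367,0.78],[[-0.81,-0.06,-0.9],-0.367,0.78]]'

```text
clock: 3.2
tool_pos: [0.4571, 0.1696, 0.2549]
orientation: [0.488, -0.511, 0.511, -0.489]
ft_force: [-0.2, -0.6, -0.4]
finger_gap: 0.778
```

```bash
python3 - <<'E'
from h import *
goto([.518,.322,.25],-2.7);print(r.sense()['tool_pos'])
E
```

```text
shift [-0.2583  0.0083  0.0901] turn 0.0008 alt -0.9992 cur -2.6 q6 0.17 dist 164.0
[0.45708168 0.1696181  0.25486703]
```

Call:
play_rows --steps '[[[-0.258,0.008,0.09],0.001,0.78],[[-0.258,0.008,0.09],0.001,0.78],[[-0.258,0.008,0.09],0.001,0.78],[[-0.258,0.008,0.09],0.001,0.78],[[-0.258,0.008,0.09],0.001,0.78]]'

```text
clock: 3.82
tool_pos: [0.5174, 0.3184, 0.2495]
orientation: [-0.488, 0.512, -0.512, 0.487]
ft_force: [0.4, -0.2, -0.3]
finger_gap: 0.776
```

```bash
python3 - <<'E'
from h import *
np.set_printoptions(precision=4,suppress=True)
c=cam('wrist');save(c,'w1');W=cloud(c)
P=W.reshape(-1,3);P=P[(P[:,2]>.096)&(P[:,2]<.106)&(P[:,0]>.47)&(P[:,0]<.56)&(P[:,1]>.2)&(P[:,1]<.45)]
print(len(P),rect(P) if len(P) else 0)
goto([.518,.322,.074],-2.7)
E
```

```text
7244 (516.7049560546875, 324.0884094238281, 108.66942596435547, 46.066978454589844, 87.28211212158203)
shift [-0.0069  0.2931  0.0006] turn -0.0011 alt 0.9989 cur -2.9 q6 0.42 dist 176.0
```

View pics/w1.png

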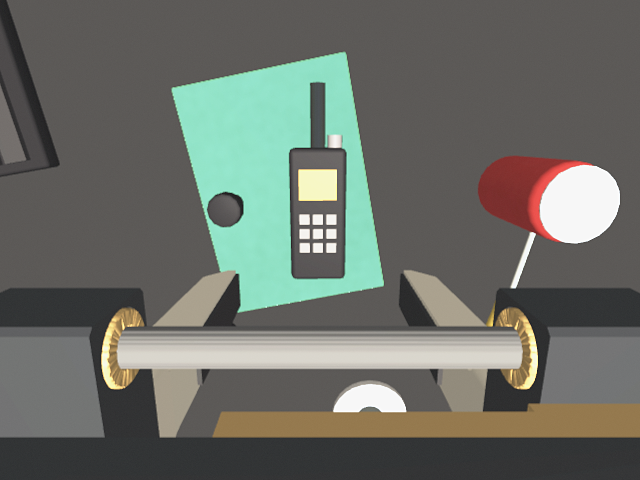

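Call:
play_rows --steps '[[[-0.009,0.1,0.001],0,0.75],[[-0.009,0.2,0.001],0,0.75],[[-0.009,0.25,0.001],0,0.75],[[-0.009,0.293,0.001],0,0.75],[[-0.009,0.293,0.001],0,0.75],[[-0.009,0.293,0.001],0,0.3],[[-0.009,0.293,0.001],0,0.3],[[-0.009,0.293,0.001],0,0.3],[[-0.009,0.293,0.001],0,0.3],[[-0.009,0.293,0.001],0,0.3]]'

```text
clock: 5.12
tool_pos: [0.5188, 0.3244, 0.0754]
orientation: [0.487, -0.512, 0.512, -0.488]
ft_force: [-3.2, -1.8, 6.5]
finger_gap: 0.491
```

Call:
play_rows --steps '[[[0,-0.1,0],0,0.3],[[0,-0.2,0],0,0.3],[[0,-0.29,0],0,0.3],[[0.2,-0.29,0],0,0.3],[[0.4,-0.29,0],0,0.3],[[0.6,-0.29,0],0,0.3],[[0.8,-0.29,0],0,0.3],[[0.9,-0.29,0],0,0.3],[[0.95,-0.29,0],0,0.3],[[0.95,-0.29,0],0,0.3],[[0.95,-0.29,0],0,0.3],[[0.95,-0.29,0],0,0.3]]'

```text
clock: 6.62
tool_pos: [0.4901, -0.2395, 0.2481]
orientation: [0.487, -0.512, 0.513, -0.487]
ft_force: [0.4, -0.4, -2.6]
finger_gap: 0.491
```

```bash
python3 - <<'E'
from h import *
goto([.4755,-.361,.08],4.4);goto([.4755,-.361,.013],4.4)
s=r.sense();print(s['finger_gap'],s['ft_force'],s['tool_pos'])
c=cam('wrist');save(c,'w2')
E
```

```text
shift [ 0.2034  0.2802 -0.0142] turn -0.0404 alt 0.9596 cur -2.9 q6 -0.61 dist 208.0
shift [ 0.2033  0.3919 -0.0143] turn -0.0404 alt 0.9596 cur -2.9 q6 -0.61 dist 265.0
0.49110060836129626 [ 0.40843704 -0.36042055 -2.56238144] [ 0.49006947 -0.23952956  0.24812797]
```

View pics/w2.png

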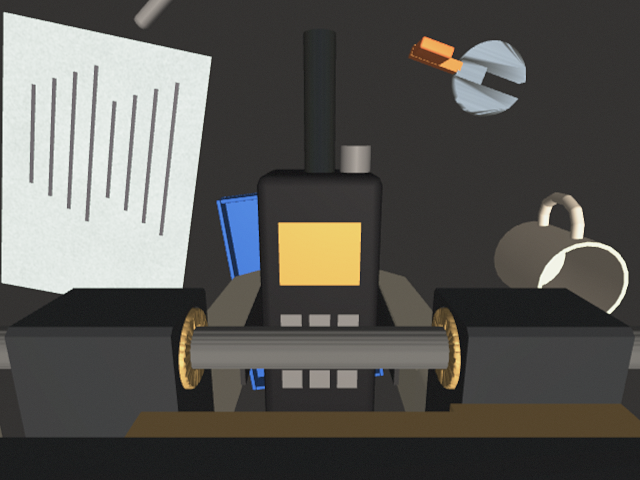

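The radio is held straight and level, so I'll lower it into the tray.

Call:
play_rows --steps '[[[0.1,0.1,-0.01],-0.04,0.3],[[0.203,0.2,-0.014],-0.04,0.3],[[0.203,0.22,-0.014],-0.04,0.3],[[0.203,0.28,-0.014],-0.04,0.3],[[0.203,0.34,-0.014],-0.04,0.3],[[0.203,0.375,-0.014],-0.04,0.3],[[0.203,0.39,-0.014],-0.04,0.3],[[0.203,0.39,-0.014],-0.04,0.3],[[0.203,0.39,-0.014],-0.04,0.65],[[0.203,0.39,-0.014],-0.04,0.65],[[0.203,0.39,-0.014],-0.04,0.65],[[0.203,0.39,-0.014],-0.04,0.65]]'

```text
clock: 8.18
tool_pos: [0.4761, -0.359, 0.0145]
orientation: [0.519, -0.481, 0.481, -0.518]
ft_force: [0.6, 0.4, 1.0]
finger_gap: 0.651
```

Call:
play_rows --steps '[[[0,-0.05,0],0,0.65],[[0,-0.15,0],0,0.65],[[0,-0.25,0],0,0.65],[[-0.1,-0.35,0],0,0.6],[[-0.2,-0.38,0],0,0.6],[[-0.3,-0.38,0],0,0.6],[[-0.4,-0.38,0],0,0.6],[[-0.4,-0.38,0],0,0.6]]'

```text
clock: 9.18
tool_pos: [0.4572, -0.1162, 0.2427]
orientation: [-0.519, 0.48, -0.48, 0.52]
ft_force: [0.0, -0.1, -0.2]
finger_gap: 0.599
```

```bash
python3 - <<'E'
from h import *
c=cam('top');save(c,'t2');W=cloud(c)
m=np.zeros((480,640),bool);m[250:340,385:510]=1
P=W[m];P=P[(P[:,2]>.03)&(P[:,2]<.05)];print(rect(P),np.median(P[:,2]),len(P))
s=r.sense();print(s['tool_pos'])
k=np.array([.4440,.3330]);ca,sa=np.cos(np.radians(8.1)),np.sin(np.radians(8.1))
goto([.444,.333,.25],98.1)
E
```

```text
(470.5484619140625, -329.3817138671875, 145.69676208496094, 213.65847778320312, 4.079448699951172) 0.037742117816343956 1083
[ 0.45742463 -0.11638333  0.24266447]
shift [-0.7484 -0.0119  0.0366] turn 0.48 alt -0.52 cur 4.5 q6 -0.57 dist 450.0
```

View pics/t2.png

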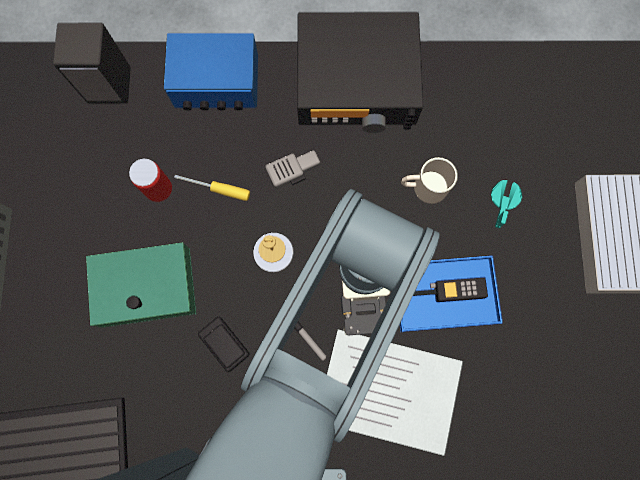

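Call:
play_rows --steps '[[[-0.748,-0.012,0.037],-0.52,0.6],[[-0.748,-0.012,0.037],-0.52,0.6],[[-0.748,-0.012,0.037],-0.52,0.6],[[-0.748,-0.012,0.037],-0.52,0.6],[[-0.748,-0.012,0.037],-0.52,0.6],[[-0.748,-0.012,0.037],-0.52,0.6],[[-0.748,-0.012,0.037],-0.52,0.6],[[-0.748,-0.012,0.037],-0.52,0.6],[[-0.748,-0.012,0.037],-0.52,0.6],[[-0.748,-0.012,0.037],-0.52,0.6],[[-0.748,-0.012,0.037],-0.52,0.6],[[-0.748,-0.012,0.037],-0.52,0.6]]'

```text
clock: 10.72
tool_pos: [0.4467, 0.3292, 0.2493]
orientation: [0.705, 0.048, -0.048, -0.705]
ft_force: [0.4, -0.3, 0.1]
finger_gap: 0.598
```

```bash
python3 - <<'E'
from h import *
c=cam('wrist');save(c,'w3');W=cloud(c);P=W.reshape(-1,3)
k=P[(P[:,2]>.105)&(P[:,2]<.116)&(np.hypot(P[:,0]-.444,P[:,1]-.333)<.04)];print(len(k),rect(k) if len(k) else 0)
goto([.444,.333,.084],98.1)
E
```

```text
919 (442.5085754394531, 333.8872375488281, 27.3184814453125, 26.488048553466797, 8.200765609741211)
shift [-0.0034  0.2755  0.0067] turn -0.0016 alt 0.9984 cur 97.8 q6 -1.27 dist 165.0
```

View pics/w3.png

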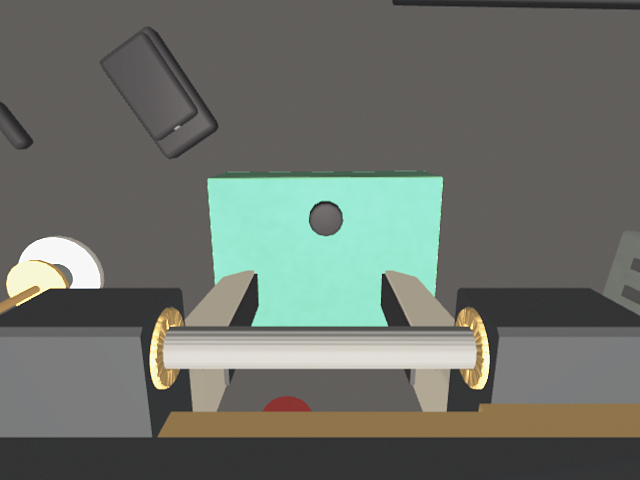

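Call:
play_rows --steps '[[[-0.004,0.1,0.007],-0.002,0.6],[[-0.004,0.2,0.007],-0.002,0.6],[[-0.004,0.25,0.007],-0.002,0.6],[[-0.004,0.275,0.007],-0.002,0.6],[[-0.004,0.275,0.007],-0.002,0.6],[[-0.004,0.275,0.007],-0.002,0.15],[[-0.004,0.275,0.007],-0.002,0.15],[[-0.004,0.275,0.007],-0.002,0.15],[[-0.004,0.275,0.007],-0.002,0.15],[[-0.004,0.275,0.007],-0.002,0.15]]'

```text
clock: 12.02
tool_pos: [0.4437, 0.3338, 0.085]
orientation: [-0.705, -0.052, 0.051, 0.705]
ft_force: [-0.7, 0.1, 5.6]
finger_gap: 0.291
```

```bash
python3 - <<'E'
from h import *
s=r.sense();print(s['finger_gap'],s['tool_pos'],s['ft_force'])
for t in np.arange(0,1.85,.15):
    print(round(t,2),np.round([(-.12*np.cos(t)+.043*np.sin(t)+.12)/.6, -(.12*np.sin(t)+.043*np.cos(t)-.043)/.6],3))
E
```

```text
0.291175747114576 [0.44366474 0.33382379 0.08502063] [-0.74411293  0.08158484  5.57243671]
0.0 [ 0. -0.]
0.15 [ 0.013 -0.029]
0.3 [ 0.03  -0.056]
0.45 [ 0.051 -0.08 ]
0.6 [ 0.075 -0.1  ]
0.75 [ 0.103 -0.117]
0.9 [ 0.132 -0.13 ]
1.05 [ 0.163 -0.137]
1.2 [ 0.194 -0.141]
1.35 [ 0.226 -0.139]
1.5 [ 0.257 -0.133]
1.65 [ 0.287 -0.122]
1.8 [ 0.315 -0.107]
```

Held. I'll swing the knob round its arc.

Call:
play_rows --steps '[[[0.013,-0.029,0],0,0.15],[[0.03,-0.056,0],0,0.15],[[0.051,-0.08,0],0,0.15],[[0.075,-0.1,0],0,0.15],[[0.103,-0.117,0],0,0.15],[[0.132,-0.13,0],0,0.15]]'

```text
clock: 12.78
tool_pos: [0.5205, 0.3448, 0.1622]
orientation: [0.706, 0.05, -0.052, -0.705]
ft_force: [-1.3, 0.1, -3.3]
finger_gap: 0.29
```

```bash
python3 - <<'E'
from h import *
s=r.sense();print(s['finger_gap'],s['tool_pos'],s['ft_force'],s['ft_torque'])
c=cam('scene');cv2.imwrite('pics/s3.png',cv2.resize(c['img'][100:300,280:520],None,fx=3,fy=3))
E
```

```text
0.29020528305467846 [0.52054217 0.34478486 0.16221383] [-1.3135127   0.07684994 -3.30998521] [0.07316541 0.16297148 0.03044805]
```

View pics/s3.png

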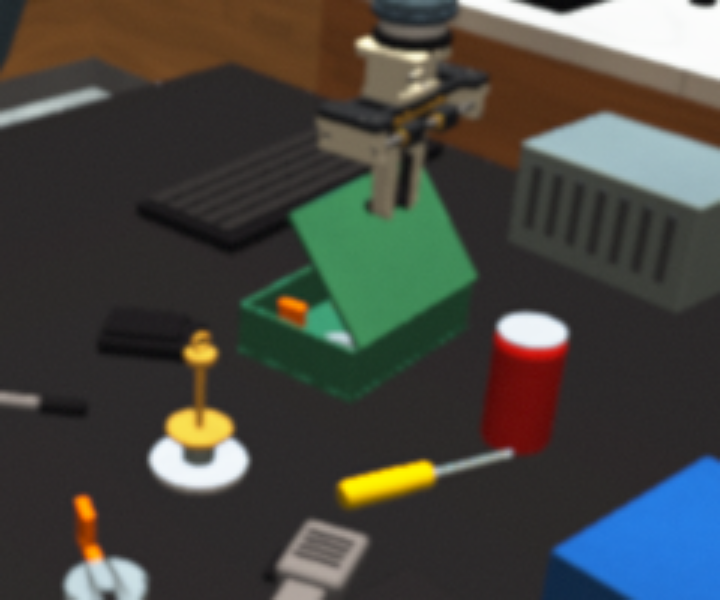

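Call:
play_rows --steps '[[[0.031,-0.007,0],0,0.15],[[0.062,-0.011,0],0,0.15],[[0.094,-0.009,0],0,0.15],[[0.125,-0.003,0],0,0.15],[[0.155,0.008,0],0,0.15],[[0.183,0.023,0],0,0.15],[[0.183,0.023,0],0,0.15],[[0.183,0.023,0],0,0.5],[[0.183,0.023,0],0,0.5],[[0.183,0.023,0],0,0.5],[[0.183,0.023,0],0,0.5]]'

```text
clock: 14.2
tool_pos: [0.6298, 0.3609, 0.1483]
orientation: [0.705, 0.051, -0.051, -0.705]
ft_force: [0.3, -0.1, -0.5]
finger_gap: 0.496
```

```bash
python3 - <<'E'
from h import *
s=r.sense();print(s['finger_gap'],s['tool_pos'],s['ft_force'],s['ft_torque'])
c=cam('scene');cv2.imwrite('pics/s4.png',cv2.resize(c['img'][100:300,280:520],None,fx=3,fy=3))
E
```

```text
0.4960743178958025 [0.62980268 0.3608752  0.14834051] [ 0.29277173 -0.0824507  -0.54982119] [ 0.0395908  -0.17742861  0.00626993]
```

View pics/s4.png

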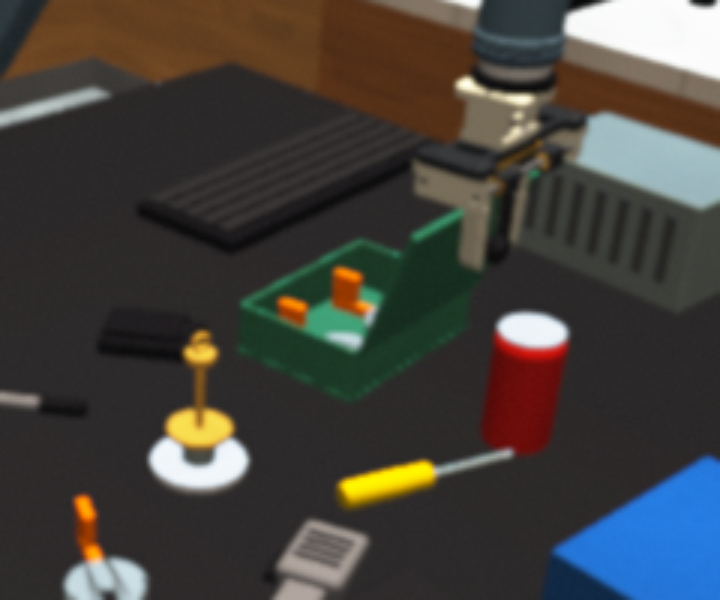

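Call:
play_rows --steps '[[[0,-0.1,0],0,0.5],[[0,-0.2,0],0,0.5],[[0,-0.28,0],0,0.5],[[-0.08,-0.28,0],0,0.5],[[-0.16,-0.28,0],0,0.5],[[-0.16,-0.28,0],0,0.5],[[-0.16,-0.28,0],0,0.5]]'

```text
clock: 15.12
tool_pos: [0.5357, 0.3471, 0.3171]
orientation: [-0.705, -0.052, 0.051, 0.705]
ft_force: [-0.7, -0.5, -0.1]
finger_gap: 0.5
```

```bash
python3 - <<'E'
from h import *
c=cam('wrist');save(c,'w5');W=cloud(c)
m=hsvmask(c,(5,120,60),(22,255,255))
n,l,st,ce=cv2.connectedComponentsWithStats(m)
for i in range(1,n):
    if st[i,4]>100:
        P=W[l==i];T=P[(P[:,2]>.044)&(P[:,2]<.056)]
        print(st[i],np.nanmedian(P,0),len(T),rect(T) if len(T)>10 else 0, np.median(T[:,2]) if len(T) else 0)
for k in ['d1_mid','d1_grip']: print(k,[(round(float(d['p']),2),np.round(d['centre']),atz(c,*d['centre'],.011 if 'mid' in k else .035)) for d in nets.mark_of('wrist',k)])
c=cam('top');save(c,'t5')
E
```

```text
[270  98  11  33 117] [0.45083273 0.28766741 0.03693251] 40 (449.93408203125, 287.2499694824219, 28.72698974609375, 6.720603942871094, 0.27536383271217346) 0.04853605571955133
[352  99  10  37 115] [0.43916587 0.37277191 0.03017543] 27 (439.2093200683594, 372.93304443359375, 28.27169418334961, 4.780475616455078, 22.831798553466797) 0.0482613743392733
[  6 184  57  29 438] [0.56339416 0.06061525 0.09347674] 47 (565.54345703125, 45.36275863647461, 6.186266899108887, 32.7088623046875, 4.79911994934082) 0.050867766190307306
[180 309  25  80 711] [0.50946833 0.31909486 0.41805386] 0 0 0
[434 309  24  80 712] [0.50273422 0.36655812 0.41779778] 0 0 0
[ 128  405  512   32 9291] [0.51218119 0.35924427 0.42969335] 0 0 0
d1_mid [(0.73, array([357., 175.]), array([0.50510574, 0.38951133, 0.011     ]))]
d1_grip [(0.91, array([362., 111.]), array([0.43409289, 0.38047263, 0.035     ]))]
```

View pics/w5.png

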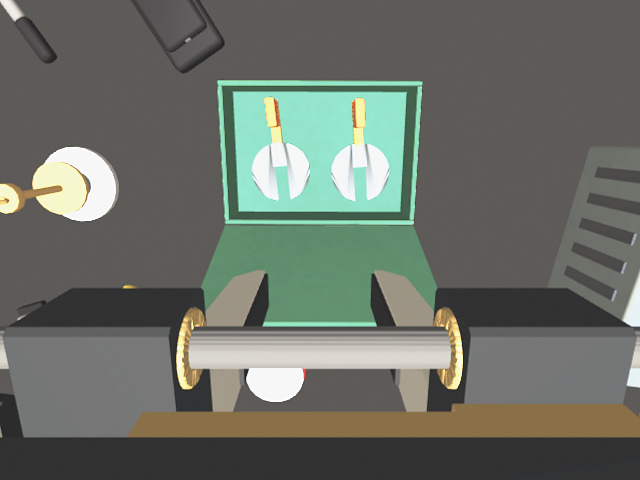

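View pics/t5.png

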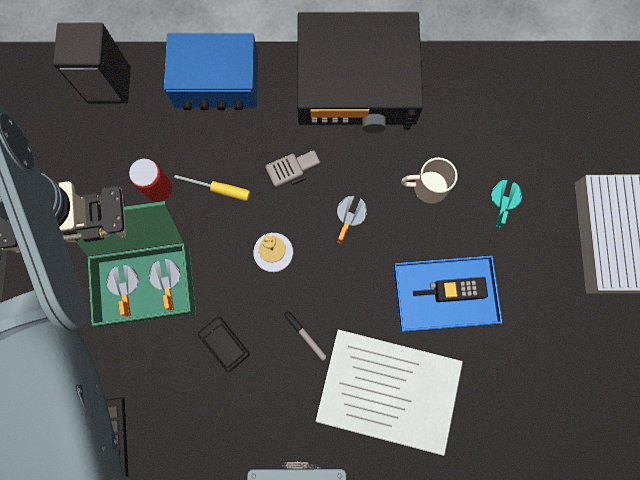

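Two discs are in the box (280,172 and 360,172 in the wrist view), with one on the bench, so three in all. I'll turn the tool half round so the wrist camera faces the disc side.

Call:
play_rows --steps '[[[-0.15,0.08,-0.08],0.3,0.4],[[-0.15,0.08,-0.08],0.3,0.4],[[-0.15,0.08,-0.08],0.3,0.4],[[-0.15,0.08,-0.08],0.3,0.4],[[-0.15,0.08,-0.08],0.3,0.4],[[-0.15,0.08,-0.08],0.7,0.4],[[-0.15,0.08,-0.08],0.7,0.4],[[-0.15,0.08,-0.08],0.7,0.4],[[-0.15,0.08,-0.08],0.7,0.4],[[-0.15,0.08,-0.08],0.7,0.4],[[-0.15,0.08,-0.08],0.7,0.4],[[-0.15,0.08,-0.08],0.7,0.4]]'

```text
clock: 16.82
tool_pos: [0.454, 0.2865, 0.2682]
orientation: [-0.364, 0.606, -0.606, 0.364]
ft_force: [0.2, 0.6, 0.0]
finger_gap: 0.401
```

Call:
play_rows --steps '[[[0,0,0],0.3,0.4],[[0,0,0],0.3,0.4],[[0,0,0],0.3,0.4],[[0,0,0],0.3,0.4],[[0,0,0],0.3,0.4],[[0,0,0],0.3,0.4]]'

```text
clock: 17.58
tool_pos: [0.4538, 0.2865, 0.2682]
orientation: [0.052, -0.705, 0.705, -0.051]
ft_force: [-0.3, -0.5, 0.8]
finger_gap: 0.4
```

```bash
cat >> h.py <<'E'
def discs(c,base,zoff=0.002):
    """find discs whose underside is at height base; returns centre, psi, tab"""
    W=cloud(c);out=[]
    m=hsvmask(c,(5,120,60),(22,255,255))
    Wz=W[...,2]; 
    tt=(m>0)&(Wz>base+.038)&(Wz<base+.050)
    hsv=cv2.cvtColor(c['img'],cv2.COLOR_BGR2HSV)
    st=(hsv[...,1]<45)&(hsv[...,2]>110)&(Wz>base+.005)&(Wz<base+.017)
    n,l,s,_=cv2.connectedComponentsWithStats(tt.astype(np.uint8))
    S=W[st]
    for i in range(1,n):
        if s[i,4]<15: continue
        t=W[l==i]; rt=rect(t); tc=np.array(rt[:2])/1000
        d=np.hypot(*(S[:,:2]-tc).T); Q=S[(d<.11)&(d>.02)]
        if len(Q)<40: continue
        (cx,cy),rad=cv2.minEnclosingCircle((Q[:,:2]*1000).astype(np.float32))
        ce=np.array([cx,cy])/1000; v=ce-tc
        out.append((ce,tc,np.degrees(np.arctan2(v[1],v[0])),rad,np.hypot(*v)*1000,rt,len(t)))
    return out
E
python3 - <<'E'
from h import *
np.set_printoptions(precision=4,suppress=True)
c=cam('wrist');save(c,'w6')
for d in discs(c,.005): print(d)
s=r.sense();print(s['tool_pos'],s['q'])
E
```

```text
(array([0.5642, 0.0571]), array([0.565 , 0.0591]), np.float64(-112.45718884780668), 44.44961166381836, np.float64(2.0912113848598888), (565.0292358398438, 59.060142517089844, 3.1087656021118164, 7.102770805358887, 81.08085632324219), 53)
(array([0.5642, 0.0571]), array([0.5528, 0.0834]), np.float64(-66.42982309132427), 44.44961166381836, np.float64(28.61511377188497), (552.7880249023438, 83.35530090332031, 10.927519798278809, 1.2598201036453247, 22.73163604736328), 18)
(array([0.5642, 0.0571]), array([0.5412, 0.0738]), np.float64(-35.84878718667662), 44.44961166381836, np.float64(28.453715923055547), (541.1668090820312, 73.7913818359375, 15.266142845153809, 1.5537734031677246, 54.401329040527344), 17)
(array([0.4949, 0.3516]), array([0.4368, 0.3763]), np.float64(-23.032105169229858), 73.47575378417969, np.float64(63.11545952260679), (436.8344421386719, 376.333984375, 29.290485382080078, 10.142873764038086, 12.408683776855469), 111)
(array([0.4499, 0.2825]), array([0.4498, 0.2822]), np.float64(61.96681142372619), 109.64957427978516, np.float64(0.3323939488197708), (449.7596435546875, 282.21832275390625, 29.29287338256836, 9.721762657165527, 13.76030158996582), 85)
[0.4537 0.2865 0.2682] [0.3552 0.2058 1.4825 0.     1.4535 1.7784]
```

View pics/w6.png

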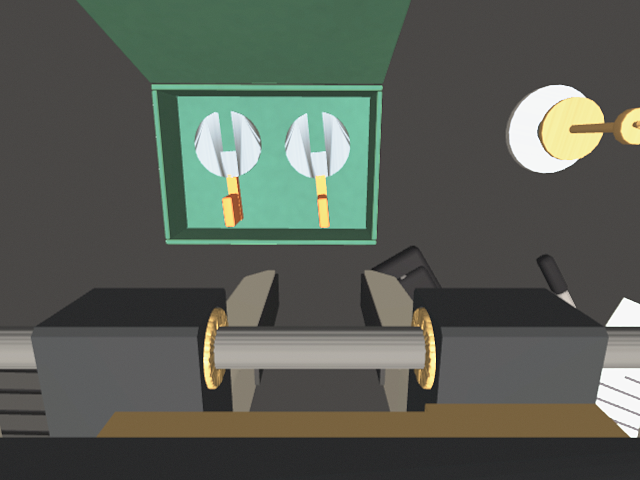

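```bash
cat >> h.py <<'E'
def discs2(c,base,psi0=None):
    W=cloud(c);out=[];Wz=W[...,2]
    m=hsvmask(c,(5,120,60),(22,255,255))
    tt=((m>0)&(Wz>base+.038)&(Wz<base+.050)).astype(np.uint8)
    hsv=cv2.cvtColor(c['img'],cv2.COLOR_BGR2HSV)
    st=(hsv[...,1]<60)&(hsv[...,2]>90)&(Wz>base+.008)&(Wz<base+.016); S=W[st]
    n,l,s,_=cv2.connectedComponentsWithStats(tt)
    for i in range(1,n):
        if s[i,4]<30: continue
        t=W[l==i]; rt=rect(t); tc=np.array(rt[:2])/1000
        L=max(rt[2:4]); 
        if not 22<L<36: continue
        a=np.radians(rt[4]+(0 if rt[2]>rt[3] else 90))
        best=None
        for b in (a,a+np.pi):
            p=tc+.066*np.array([np.cos(b),np.sin(b)])
            Q=S[np.hypot(*(S[:,:2]-p).T)<.040]
            if best is None or len(Q)>len(best[0]): best=(Q,b)
        Q,b=best
        if len(Q)<40: continue
        (cx,cy),rad=cv2.minEnclosingCircle((Q[:,:2]*1000).astype(np.float32))
        ce=np.array([cx,cy])/1000;v=ce-tc
        out.append(dict(ce=ce,tab=tc,psi_line=np.degrees(np.arctan2(v[1],v[0])),psi_tab=np.degrees(b),rad=rad,dist=np.hypot(*v)*1000,n=(len(t),len(Q))))
    return out
E
python3 - <<'E'
from h import *
np.set_printoptions(precision=4,suppress=True)
c=cam('wrist')
for d in discs2(c,.005): print(d)
W=cloud(c);hsv=cv2.cvtColor(c['img'],cv2.COLOR_BGR2HSV)
# hanger base ring & seat
P=W.reshape(-1,3);m=((hsv[...,1]<40)&(hsv[...,2]>150)).ravel()&(np.hypot(P[:,0]-.565,P[:,1]-.055)<.06)
q=P[m];print('base',np.nanmedian(q[:,2]),cv2.minEnclosingCircle((q[:,:2]*1000).astype(np.float32)))
for k in [(0.040,.050),(.115,.130),(.13,.15)]:
    q=P[(P[:,2]>k[0])&(P[:,2]<k[1])&(np.hypot(P[:,0]-.565,P[:,1]-.055)<.06)]
    if len(q)>5: print(k,len(q),cv2.minEnclosingCircle((q[:,:2]*1000).astype(np.float32)))
c=cam('top');W=cloud(c);P=W.reshape(-1,3)
for k in [(0.015,.03),(0.040,.050),(.115,.130),(.13,.15)]:
    q=P[(P[:,2]>k[0])&(P[:,2]<k[1])&(np.hypot(P[:,0]-.565,P[:,1]-.055)<.06)]
    if len(q)>5: print('top',k,len(q),cv2.minEnclosingCircle((q[:,:2]*1000).astype(np.float32)),q[:,:2].mean(0))
print(discs2(c,0))
E
```

```text
{'ce': array([0.5007, 0.3909]), 'tab': array([0.4378, 0.3732]), 'psi_line': np.float64(15.664820627258129), 'psi_tab': np.float64(12.676346778869629), 'rad': 34.12247848510742, 'dist': np.float64(65.38414411939236), 'n': (86, 2836)}
{'ce': array([0.5135, 0.2977]), 'tab': array([0.45  , 0.2823]), 'psi_line': np.float64(13.667104450374842), 'psi_tab': np.float64(13.865405082702637), 'rad': 33.90857696533203, 'dist': np.float64(65.37040688077921), 'n': (82, 2756)}
base 0.00966709729482862 ((566.8153686523438, 55.379783630371094), 46.89783477783203)
(0.04, 0.05) 2935 ((564.353515625, 56.15536117553711), 30.327421188354492)
(0.115, 0.13) 787 ((564.08642578125, 57.71005630493164), 13.96301555633545)
(0.13, 0.15) 30 ((564.8724975585938, 64.58728790283203), 2.0029854774475098)
top (0.015, 0.03) 14 ((568.0892333984375, 54.508094787597656), 41.706512451171875) [0.5608 0.0591]
top (0.04, 0.05) 405 ((566.4569702148438, 55.565155029296875), 30.226131439208984) [0.5618 0.0538]
top (0.115, 0.13) 115 ((566.4241943359375, 55.717281341552734), 13.920961380004883) [0.5652 0.0551]
top (0.13, 0.15) 26 ((567.2899780273438, 55.55195236206055), 8.350311279296875) [0.567  0.0549]
[{'ce': array([ 0.6629, -0.1237]), 'tab': array([ 0.6016, -0.0997]), 'psi_line': np.float64(-21.310527867509865), 'psi_tab': np.float64(337.7349624633789), 'rad': 34.320011138916016, 'dist': np.float64(65.79621459495903), 'n': (61, 476)}]
```

```bash
python3 - <<'E'
from h import *
goto([.450,.2825,.10],-76.3)
goto([.450,.2825,.0145],-76.3)
E
```

```text
shift [0.0067 0.2805 0.0057] turn -0.0291 alt 0.9709 cur -81.5 q6 1.78 dist 168.0
shift [0.0066 0.423  0.0057] turn -0.0291 alt 0.9709 cur -81.5 q6 1.78 dist 254.0
```

Call:
play_rows --steps '[[[0.007,0.1,0.006],-0.029,0.4],[[0.007,0.2,0.006],-0.029,0.4],[[0.007,0.3,0.006],-0.029,0.4],[[0.007,0.37,0.006],-0.029,0.4],[[0.007,0.41,0.006],-0.029,0.4],[[0.007,0.423,0.006],-0.029,0.4],[[0.007,0.423,0.006],-0.029,0.4],[[0.007,0.423,0.006],-0.029,0],[[0.007,0.423,0.006],-0.029,0],[[0.007,0.423,0.006],-0.029,0],[[0.007,0.423,0.006],-0.029,0],[[0.007,0.423,0.006],-0.029,0]]'

```text
clock: 19.23
tool_pos: [0.4499, 0.2824, 0.0153]
orientation: [-0.083, 0.702, -0.702, 0.083]
ft_force: [-1.4, -0.7, 5.9]
finger_gap: 0.109
```

Call:
play_rows --steps '[[[0,-0.03,0],0,0],[[0,-0.08,0],0,0],[[0,-0.15,0],0,0],[[0,-0.25,0],0,0],[[0,-0.35,0],0,0],[[0,-0.38,0],0,0],[[0,-0.38,0],0,0],[[0,-0.38,0],0,0]]'

```text
clock: 20.23
tool_pos: [0.4484, 0.282, 0.2408]
orientation: [0.084, -0.702, 0.702, -0.082]
ft_force: [-0.0, -0.1, -1.1]
finger_gap: 0.105
```

```bash
cat >> h.py <<'E'
def held(c,s):
    """steel points of held disc: plane in tool frame + centre"""
    W=cloud(c);hsv=cv2.cvtColor(c['img'],cv2.COLOR_BGR2HSV)
    M=R.from_quat(s['orientation']).as_matrix();L=(W-np.array(s['tool_pos']))@M
    st=(hsv[...,1]<60)&(hsv[...,2]>90)&(L[...,1]<.03)&(L[...,1]>-.03)&(L[...,0]<-.02)&(L[...,0]>-.115)&(abs(L[...,2])<.05)
    Q=L[st]
    A=np.c_[Q[:,0],Q[:,2],np.ones(len(Q))]
    k=np.ones(len(Q),bool)
    for _ in range(5):
        co=np.linalg.lstsq(A[k],Q[k,1],rcond=None)[0]; k=abs(Q[:,1]-A@co)<.002
    (cx,cz),rad=cv2.minEnclosingCircle((Q[k][:,[0,2]]*1000).astype(np.float32))
    y=co@[cx/1e3,cz/1e3,1]
    print('held n',len(Q),k.sum(),'slopes deg x,z',np.degrees(np.arctan(co[:2])).round(2),'centre tool x,z',cx,cz,'rad',rad,'top y',y)
    return M@np.array([cx/1e3,y,cz/1e3])+s['tool_pos']
E
python3 - <<'E'
from h import *
s=r.sense();print(s['tool_pos'],s['finger_gap'],s['ft_force'])
c=cam('wrist');save(c,'w7');print(held(c,s))
E
```

```text
[0.44844258 0.28197514 0.24081685] 0.10508150977026029 [-0.04059856 -0.06048917 -1.06376939]
held n 18148 17867 slopes deg x,z [-0.14  0.1 ] centre tool x,z -65.76414489746094 0.15029218792915344 rad 34.1890754699707 top y -0.0015584644074796527
[0.51242782 0.29718901 0.24215879]
```

View pics/w7.png

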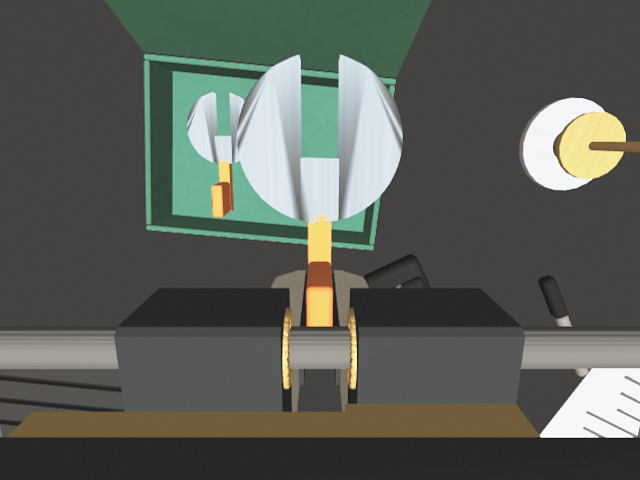

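Held level, with its centre at tool x -65.8 mm. Now to the hanger, with the tab on the robot side.

```bash
python3 - <<'E'
from h import *
goto([.42,.056,.25],-90)
E
```

```text
shift [ 0.134  -0.015   0.3551] turn 0.075 alt -0.925 cur -76.5 q6 1.69 dist 228.0
```

Call:
play_rows --steps '[[[0.05,-0.015,0.1],0.03,0],[[0.09,-0.015,0.19],0.05,0],[[0.11,-0.015,0.27],0.075,0],[[0.134,-0.015,0.34],0.075,0],[[0.134,-0.015,0.355],0.075,0],[[0.134,-0.015,0.355],0.075,0],[[0.134,-0.015,0.355],0.075,0]]'

```text
clock: 21.15
tool_pos: [0.4209, 0.0575, 0.2511]
orientation: [-0.001, 0.707, -0.707, -0.0]
ft_force: [0.1, 0.0, -0.9]
finger_gap: 0.108
```

```bash
cat >> h.py <<'E'
def hanger(c,zs=((.040,.050),(.119,.130))):
    P=cloud(c).reshape(-1,3)
    for k in zs:
        q=P[(P[:,2]>k[0])&(P[:,2]<k[1])&(np.hypot(P[:,0]-.5655,P[:,1]-.056)<.045)]
        if len(q)>5: print(k,len(q),cv2.minEnclosingCircle((q[:,:2]*1000).astype(np.float32)))
E
python3 - <<'E'
from h import *
s=r.sense();c=cam('wrist');save(c,'w8');print(held(c,s));hanger(c)
goto([.42,.056,.064],-90)
E
```

```text
held n 17748 17463 slopes deg x,z [-0.16  0.05] centre tool x,z -65.78988647460938 -0.000836431747302413 rad 34.12726974487305 top y -0.0015804629346659847
[0.48666319 0.05752987 0.25262086]
(0.04, 0.05) 2351 ((564.5054321289062, 55.88694381713867), 29.828916549682617)
(0.119, 0.13) 1155 ((564.6885986328125, 55.83370590209961), 13.944634437561035)
shift [0.0013 0.3121 0.0028] turn 0.0005 alt -0.9995 cur -89.9 q6 1.44 dist 187.0
```

View pics/w8.png

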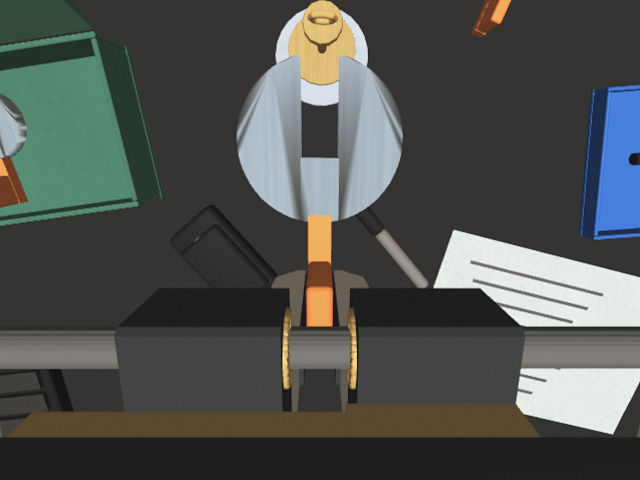

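Call:
play_rows --steps '[[[0.001,0.1,0.003],0,0],[[0.001,0.2,0.003],0,0],[[0.001,0.27,0.003],0,0],[[0.001,0.305,0.003],0,0],[[0.001,0.312,0.003],0,0],[[0.001,0.312,0.003],0,0],[[0.001,0.312,0.003],0,0]]'

```text
clock: 22.08
tool_pos: [0.4215, 0.0548, 0.0656]
orientation: [-0.001, -0.707, 0.707, -0.001]
ft_force: [-1.0, 0.3, -1.8]
finger_gap: 0.1
```

```bash
python3 - <<'E'
from h import *
s=r.sense();c=cam('wrist');save(c,'w9');print(held(c,s));hanger(c);print(s['tool_pos'])
goto([.499,.0559,.064],-90)
E
```

```text
held n 18011 17675 slopes deg x,z [-0.14  0.05] centre tool x,z -65.8301773071289 -0.06972122192382812 rad 34.18596267700195 top y -0.0015757185824328177
[0.48734488 0.05490233 0.06729471]
(0.04, 0.05) 2395 ((547.2044677734375, 55.90074157714844), 23.794471740722656)
[0.42151884 0.05478598 0.06555721]
shift [-0.1293  0.0029 -0.0019] turn 0.0001 alt -0.9999 cur -90.0 q6 1.44 dist 78.0
```

View pics/w9.png

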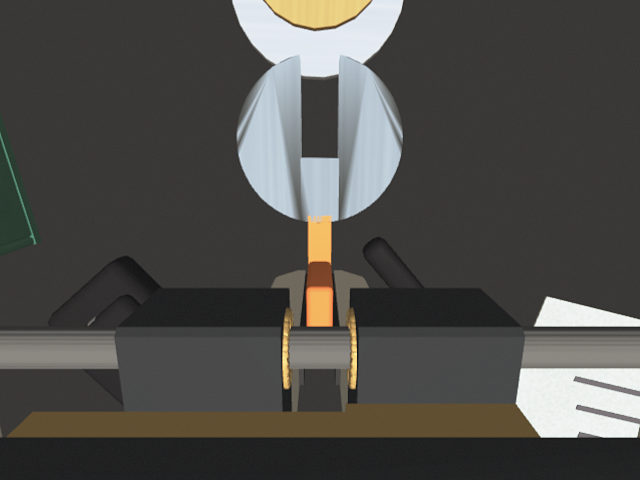

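Call:
play_rows --steps '[[[-0.02,0.002,-0.002],0,0],[[-0.045,0.002,-0.002],0,0],[[-0.065,0.002,-0.002],0,0],[[-0.085,0.002,-0.002],0,0],[[-0.105,0.002,-0.002],0,0],[[-0.12,0.002,-0.002],0,0],[[-0.129,0.002,-0.002],0,0],[[-0.129,0.002,-0.002],0,0],[[-0.129,0.002,-0.002],0,0]]'

```text
clock: 23.25
tool_pos: [0.4973, 0.0559, 0.0632]
orientation: [-0.0, 0.707, -0.707, -0.0]
ft_force: [0.5, 0.1, -0.5]
finger_gap: 0.104
```

```bash
python3 - <<'E'
from h import *
s=r.sense();c=cam('wrist');save(c,'w10');print(held(c,s));print(s['tool_pos'],s['ft_force'])
goto([.499,.0559,.0555],-90)
E
```

```text
held n 12181 12104 slopes deg x,z [-0.2   0.07] centre tool x,z -65.72413635253906 -0.0020358357578516006 rad 34.19469451904297 top y -0.0015518164403288907
[0.56306519 0.0559467  0.06467335]
[0.49734007 0.05593668 0.06316372] [ 0.45657952  0.11104571 -0.47729464]
shift [-0.0027  0.0128  0.    ] turn 0.0 alt -1.0 cur -90.0 q6 1.46 dist 8.0
```

View pics/w10.png

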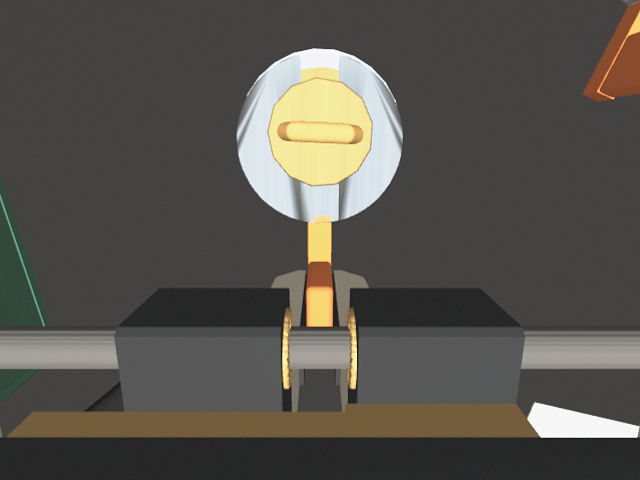

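Call:
play_rows --steps '[[[-0.003,0.006,0],0,0],[[-0.003,0.011,0],0,0],[[-0.003,0.013,0],0,0],[[-0.003,0.013,0],0,0],[[-0.003,0.013,0],0,0.3],[[-0.003,0.013,0],0,0.3],[[-0.003,0.013,0],0,0.3],[[-0.003,0.013,0],0,0.3],[[-0.003,-0.05,0],0,0.3],[[-0.003,-0.15,0],0,0.3],[[-0.003,-0.25,0],0,0.3],[[-0.003,-0.32,0],0,0.3]]'

```text
clock: 24.8
tool_pos: [0.5002, 0.0558, 0.2584]
orientation: [-0.001, -0.707, 0.707, -0.001]
ft_force: [0.5, 0.3, -0.3]
finger_gap: 0.302
```

```bash
python3 - <<'E'
from h import *
s=r.sense();c=cam('wrist');save(c,'w11');print(s['tool_pos'],s['ft_force'])
print(discs2(c,.045));hanger(c,((.119,.13),))
goto([.42,.373,.25],-75)
E
```

```text
[0.5002034  0.05579602 0.25836442] [ 0.46763291  0.31872749 -0.29015743]
[{'ce': array([0.56304395, 0.05611873]), 'tab': array([0.4992045 , 0.05630129]), 'psi_line': np.float64(-0.16384676864952197), 'psi_tab': np.float64(0.04415089637041092), 'rad': 35.57695007324219, 'dist': np.float64(63.83970805188942), 'n': (97, 2934)}]
(0.119, 0.13) 908 ((565.0624389648438, 55.96173858642578), 13.894039154052734)
shift [ 0.1377  0.0203 -0.529 ] turn -0.0832 alt 0.9168 cur -90.0 q6 1.46 dist 328.0
```

View pics/w11.png

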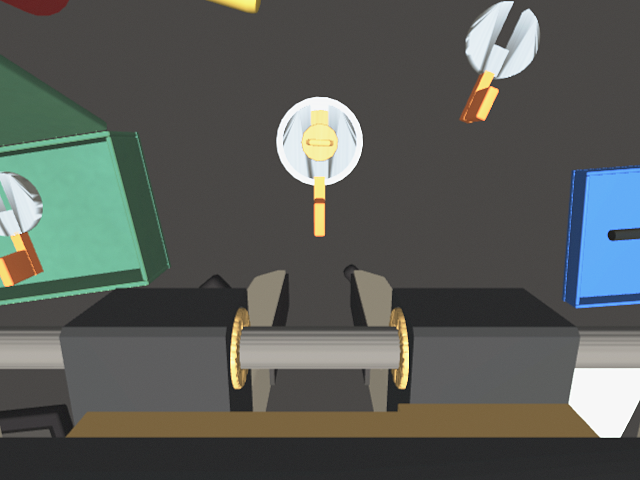

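The first disc is home. Now the second box disc.

Call:
play_rows --steps '[[[0.1,0.02,-0.1],-0.03,0.4],[[0.11,0.02,-0.2],-0.06,0.4],[[0.12,0.02,-0.3],-0.083,0.4],[[0.12,0.02,-0.4],-0.083,0.4],[[0.12,0.02,-0.49],-0.083,0.4],[[0.12,0.02,-0.525],-0.083,0.4],[[0.12,0.02,-0.525],-0.083,0.4],[[0.12,0.02,-0.525],-0.083,0.4],[[0.12,0.02,-0.525],-0.083,0.4]]'

```text
clock: 25.98
tool_pos: [0.4279, 0.3696, 0.2433]
orientation: [0.091, -0.701, 0.701, -0.091]
ft_force: [0.5, -0.1, -1.1]
finger_gap: 0.399
```

```bash
python3 - <<'E'
from h import *
np.set_printoptions(precision=4,suppress=True)
c=cam('wrist');save(c,'w12')
for d in discs2(c,.005): print(d)
goto([.4375,.3735,.0145],-75)
E
```

```text
shift [-0.017   0.3816 -0.0021] turn -0.0008 alt 0.9992 cur -75.1 q6 1.83 dist 229.0
```

View pics/w12.png

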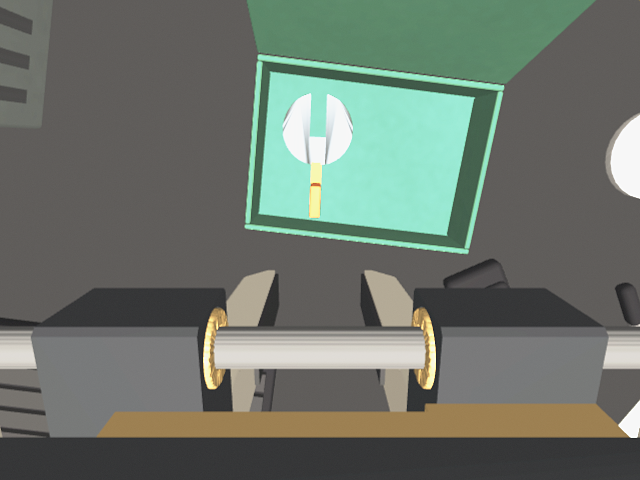

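```bash
sed -i 's/(5,120,60),(22,255,255)/(4,80,60),(30,255,255)/' h.py; python3 - <<'E'
from h import *
np.set_printoptions(precision=4,suppress=True)
c=cam('wrist')
for d in discs2(c,.005): print(d)
E
```

```text
{'ce': array([0.5007, 0.3908]), 'tab': array([0.437 , 0.3765]), 'psi_line': np.float64(12.670641022148013), 'psi_tab': np.float64(14.598396301269533), 'rad': 34.043338775634766, 'dist': np.float64(65.29383162941885), 'n': (269, 3215)}
```

```bash
python3 - <<'E'
from h import *
goto([.4367,.376,.0145],-77)
E
```

```text
shift [-0.0166  0.3817 -0.0063] turn 0.0103 alt -0.9897 cur -75.1 q6 1.83 dist 229.0
```

Call:
play_rows --steps '[[[-0.016,0.08,-0.006],0.01,0.4],[[-0.016,0.18,-0.006],0.01,0.4],[[-0.016,0.28,-0.006],0.01,0.4],[[-0.016,0.34,-0.006],0.01,0.4],[[-0.016,0.37,-0.006],0.01,0.4],[[-0.016,0.381,-0.006],0.01,0.4],[[-0.016,0.381,-0.006],0.01,0.4],[[-0.016,0.381,-0.006],0.01,0],[[-0.016,0.381,-0.006],0.01,0],[[-0.016,0.381,-0.006],0.01,0],[[-0.016,0.381,-0.006],0.01,0],[[-0.016,0.381,-0.006],0.01,0]]'

```text
clock: 27.58
tool_pos: [0.4362, 0.3769, 0.0152]
orientation: [-0.081, 0.703, -0.702, 0.081]
ft_force: [-1.0, -1.9, 4.9]
finger_gap: 0.106
```

Call:
play_rows --steps '[[[0,-0.03,0],0,0],[[0,-0.08,0],0,0],[[0,-0.15,0],0,0],[[0,-0.25,0],0,0],[[0,-0.35,0],0,0],[[0,-0.4,0],0,0],[[0,-0.4,0],0,0],[[0,-0.4,0],0,0]]'

```text
clock: 28.58
tool_pos: [0.4349, 0.3762, 0.2522]
orientation: [0.082, -0.702, 0.703, -0.08]
ft_force: [-0.2, -0.7, -2.4]
finger_gap: 0.104
```

```bash
python3 - <<'E'
from h import *
s=r.sense();print(s['tool_pos'],s['finger_gap'],s['ft_force'])
c=cam('wrist');save(c,'w13');print(held(c,s))
goto([.565,-.09,.254],0);print(s['q'])
E
```

```text
[0.4348813  0.37623643 0.25224067] 0.10415632961211088 [-0.23817453 -0.69386832 -2.35380451]
held n 18261 17931 slopes deg x,z [-0.13  0.08] centre tool x,z -66.3129653930664 0.33286136388778687 rad 34.220123291015625 top y -0.0016400534263620817
[0.49953806 0.39099421 0.25362682]
shift [-0.0347 -0.0027  0.8059] turn -0.427 alt 0.573 cur -76.9 q6 1.86 dist 484.0
[5.19258100e-01 2.87010590e-01 1.41436980e+00 1.09808941e-04
 1.44418043e+00 1.86064088e+00]
```

View pics/w13.png

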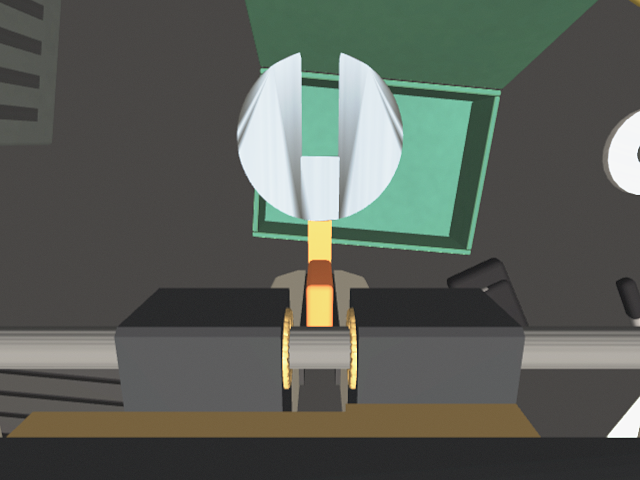

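Call:
play_rows --steps '[[[-0.01,-0.005,0.1],-0.05,0],[[-0.02,-0.005,0.2],-0.1,0],[[-0.03,-0.005,0.3],-0.16,0],[[-0.034,-0.005,0.4],-0.22,0],[[-0.034,-0.005,0.5],-0.28,0],[[-0.034,-0.005,0.6],-0.34,0],[[-0.034,-0.005,0.7],-0.39,0],[[-0.034,-0.005,0.78],-0.427,0],[[-0.034,-0.005,0.806],-0.427,0],[[-0.034,-0.005,0.806],-0.427,0],[[-0.034,-0.005,0.806],-0.427,0]]'

```text
clock: 30.0
tool_pos: [0.5652, -0.0879, 0.2567]
orientation: [-0.5, 0.501, -0.499, 0.5]
ft_force: [-0.1, -0.2, -2.2]
finger_gap: 0.104
```

```bash
python3 - <<'E'
from h import *
s=r.sense();c=cam('wrist');save(c,'w14');print(held(c,s));hanger(c,((.119,.13),));print(s['tool_pos'])
goto([.565,-.09,.076],0)
E
```

```text
held n 17831 17510 slopes deg x,z [-0.02  0.07] centre tool x,z -66.025390625 0.6650912165641785 rad 34.20289611816406 top y -0.0016541789514701113
[ 0.56584235 -0.02192291  0.25846138]
(0.119, 0.13) 1148 ((565.4151611328125, 55.38500213623047), 13.940277099609375)
[ 0.5651817  -0.08794595  0.25671435]
shift [ 4.100e-03  3.019e-01 -2.000e-04] turn 0.0003 alt -0.9997 cur 0.1 q6 -0.35 dist 181.0
```

View pics/w14.png

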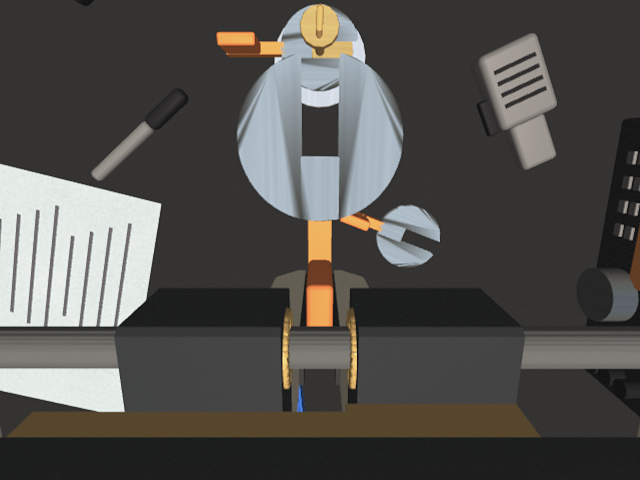

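Call:
play_rows --steps '[[[0.004,0.1,-0.001],0,0],[[0.004,0.2,-0.001],0,0],[[0.004,0.265,-0.001],0,0],[[0.004,0.295,-0.001],0,0],[[0.004,0.302,-0.001],0,0],[[0.004,0.302,-0.001],0,0],[[0.004,0.302,-0.001],0,0]]'

```text
clock: 30.92
tool_pos: [0.5662, -0.0918, 0.0779]
orientation: [0.5, -0.499, 0.501, -0.501]
ft_force: [1.0, 0.1, -2.8]
finger_gap: 0.106
```

```bash
python3 - <<'E'
from h import *
s=r.sense();c=cam('wrist');save(c,'w15');print(held(c,s));print(s['tool_pos'],s['ft_force'])
goto([.5646,.0557-.0661,.076],0)
E
```

```text
held n 18392 17795 slopes deg x,z [-0.04  0.06] centre tool x,z -66.05387878417969 0.8370497822761536 rad 34.21286392211914 top y -0.0016381599252309963
[ 0.56694812 -0.02573598  0.07945843]
[ 0.56615556 -0.09179174  0.07787458] [ 1.01857641  0.07114708 -2.79658464]
shift [-0.1358  0.0029 -0.0024] turn 0.0001 alt -0.9999 cur 0.0 q6 -0.36 dist 82.0
```

View pics/w15.png

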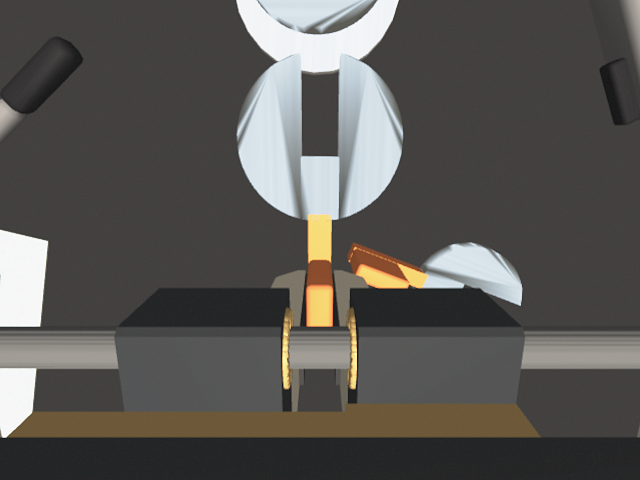

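Call:
play_rows --steps '[[[-0.025,0.002,-0.002],0,0],[[-0.05,0.002,-0.002],0,0],[[-0.07,0.002,-0.002],0,0],[[-0.09,0.002,-0.002],0,0],[[-0.11,0.002,-0.002],0,0],[[-0.126,0.002,-0.002],0,0],[[-0.136,0.002,-0.002],0,0],[[-0.136,0.002,-0.002],0,0],[[-0.136,0.002,-0.002],0,0]]'

```text
clock: 32.1
tool_pos: [0.5641, -0.0106, 0.0753]
orientation: [0.5, -0.5, 0.5, -0.5]
ft_force: [-0.3, -0.2, -2.6]
finger_gap: 0.107
```

```bash
python3 - <<'E'
from h import *
s=r.sense();c=cam('wrist');save(c,'w16');print(held(c,s));print(s['tool_pos'],s['ft_force'])
goto([.565,.0557-.0661,.0675],0)
E
```

```text
held n 14750 13494 slopes deg x,z [-0.02  0.05] centre tool x,z -66.05787658691406 0.7389923930168152 rad 34.23522186279297 top y -0.0016497351919773403
[0.56483282 0.05549297 0.07691414]
[ 0.56408661 -0.01056512  0.07527598] [-0.29506513 -0.19577086 -2.59471737]
shift [-0.0005  0.0129  0.0016] turn -0.0001 alt 0.9999 cur -0.0 q6 -0.22 dist 8.0
```

View pics/w16.png

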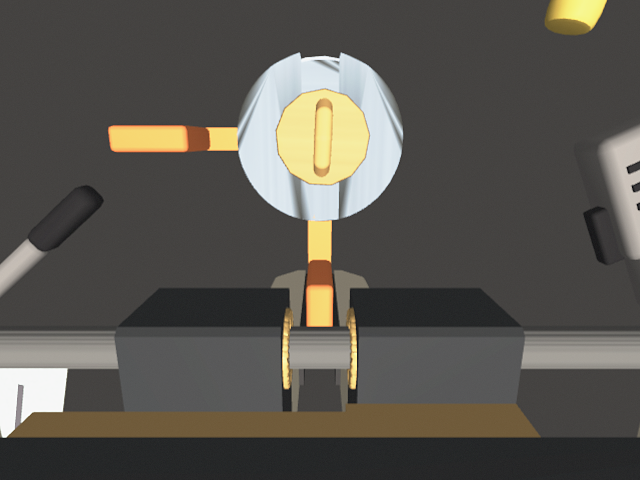

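Call:
play_rows --steps '[[[0,0.006,0.001],0,0],[[0,0.011,0.001],0,0],[[0,0.013,0.001],0,0],[[0,0.013,0.001],0,0],[[0,0.013,0.001],0,0.3],[[0,0.013,0.001],0,0.3],[[0,0.013,0.001],0,0.3],[[0,0.013,0.001],0,0.3],[[0,-0.05,0.001],0,0.3],[[0,-0.15,0],0,0.3],[[0,-0.25,0],0,0.3],[[0,-0.3,0],0,0.3]]'

```text
clock: 33.65
tool_pos: [0.5652, -0.0105, 0.2594]
orientation: [0.499, -0.498, 0.502, -0.501]
ft_force: [-0.8, 0.6, 0.3]
finger_gap: 0.298
```

```bash
python3 - <<'E'
from h import *
s=r.sense();c=cam('wrist');save(c,'w17');print(s['tool_pos'],s['ft_force'])
print(discs2(c,.057));print(discs2(c,.0))
goto([.575,-.09,.25],-112)
E
```

```text
[ 0.56520333 -0.01047408  0.25938165] [-0.76483645  0.64188978  0.3149107 ]
[{'ce': array([0.5653363 , 0.05568054]), 'tab': array([ 0.5649502 , -0.00979237]), 'psi_line': np.float64(89.66211787611843), 'psi_tab': np.float64(89.9754867553711), 'rad': 34.004520416259766, 'dist': np.float64(65.47404649396034), 'n': (413, 3155)}]
[]
shift [0.1321 0.0212 0.014 ] turn -0.3777 alt 0.6223 cur 0.0 q6 -0.22 dist 81.0
```

View pics/w17.png

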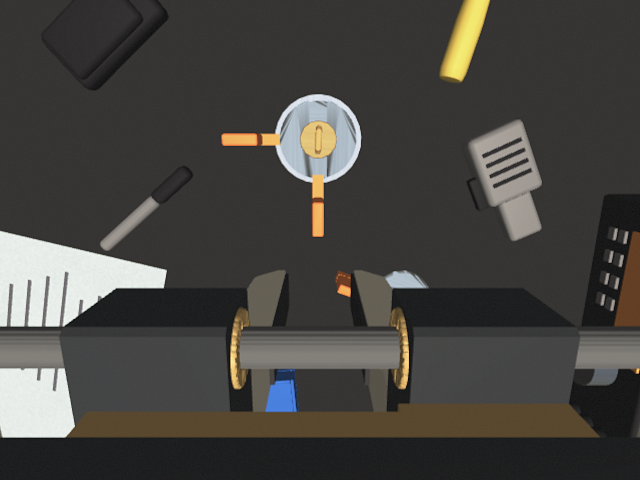

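Call:
play_rows --steps '[[[0.05,-0.02,0.005],0.06,0.4],[[0.132,0.0,0.014],0.12,0.4],[[0.132,0.02,0.014],0.18,0.4],[[0.132,0.02,0.014],0.24,0.4],[[0.132,0.02,0.014],0.3,0.4],[[0.132,0.02,0.014],0.36,0.4],[[0.132,0.02,0.014],0.42,0.4],[[0.132,0.02,0.014],0.48,0.4],[[0.132,0.02,0.014],0.54,0.4],[[0.132,0.02,0.014],0.6,0.4],[[0.132,0.02,0.014],0.622,0.4],[[0.132,0.02,0.014],0.622,0.4]]'

```text
clock: 35.2
tool_pos: [0.5721, -0.0894, 0.2425]
orientation: [0.134, 0.694, -0.694, -0.135]
ft_force: [1.2, 0.5, 0.2]
finger_gap: 0.401
```

```bash
python3 - <<'E'
from h import *
np.set_printoptions(precision=4,suppress=True)
c=cam('wrist');save(c,'w18');s=r.sense();print(s['tool_pos'],s['q'])
for d in discs2(c,.0): print(d)
E
```

```text
[ 0.5722 -0.0894  0.2427] [-0.3475  0.2974  1.4233 -0.      1.4218  1.6047]
{'ce': array([ 0.6615, -0.124 ]), 'tab': array([ 0.6002, -0.1   ]), 'psi_line': np.float64(-21.37401102561739), 'psi_tab': np.float64(337.8890380859375), 'rad': 34.089576721191406, 'dist': np.float64(65.84967780355048), 'n': (347, 3277)}
```

View pics/w18.png

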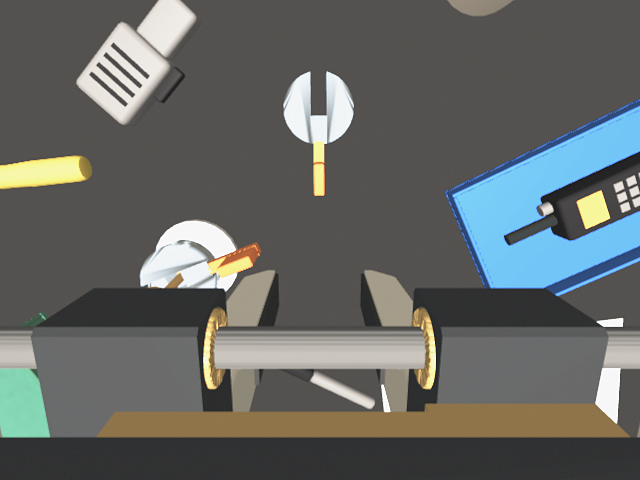

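```bash
python3 - <<'E'
from h import *
goto([.6002,-.1,.0105],-111.7)
E
```

```text
shift [-0.0503  0.3869 -0.001 ] turn -0.0009 alt 0.9991 cur -111.9 q6 1.6 dist 234.0
```

Call:
play_rows --steps '[[[-0.05,0.08,-0.001],0,0.35],[[-0.05,0.18,-0.001],0,0.35],[[-0.05,0.28,-0.001],0,0.35],[[-0.05,0.34,-0.001],0,0.35],[[-0.05,0.375,-0.001],0,0.35],[[-0.05,0.387,-0.001],0,0.35],[[-0.05,0.387,-0.001],0,0.35],[[-0.05,0.387,-0.001],0,0],[[-0.05,0.387,-0.001],0,0],[[-0.05,0.387,-0.001],0,0],[[-0.05,0.387,-0.001],0,0],[[-0.05,0.387,-0.001],0,0]]'

```text
clock: 36.75
tool_pos: [0.601, -0.1003, 0.0119]
orientation: [-0.135, -0.694, 0.694, 0.134]
ft_force: [-1.7, -0.6, 6.5]
finger_gap: 0.101
```

Call:
play_rows --steps '[[[0,-0.03,0],0,0],[[0,-0.08,0],0,0],[[0,-0.15,0],0,0],[[0,-0.25,0],0,0],[[0,-0.35,0],0,0],[[0,-0.4,0],0,0],[[0,-0.4,0],0,0],[[0,-0.4,0],0,0]]'

```text
clock: 37.75
tool_pos: [0.5994, -0.0998, 0.2493]
orientation: [0.134, 0.694, -0.694, -0.136]
ft_force: [0.6, 0.1, -2.5]
finger_gap: 0.107
```

```bash
python3 - <<'E'
from h import *
s=r.sense();print(s['tool_pos'],s['finger_gap'],s['ft_force'])
c=cam('wrist');save(c,'w19');print(held(c,s))
goto([.72,.0557,.27],90)
E
```

```text
[ 0.59938861 -0.09979106  0.24933869] 0.10679871007361405 [ 0.56437897  0.14084339 -2.4710001 ]
held n 17822 17534 slopes deg x,z [-0.22  0.05] centre tool x,z -65.43901062011719 -0.24627453088760376 rad 34.21619415283203 top y 9.905651834230463e-05
[ 0.66017163 -0.12403294  0.24903855]
shift [-0.0897 -0.036  -0.3155] turn -0.122 alt 0.878 cur -112.0 q6 1.61 dist 198.0
```

View pics/w19.png

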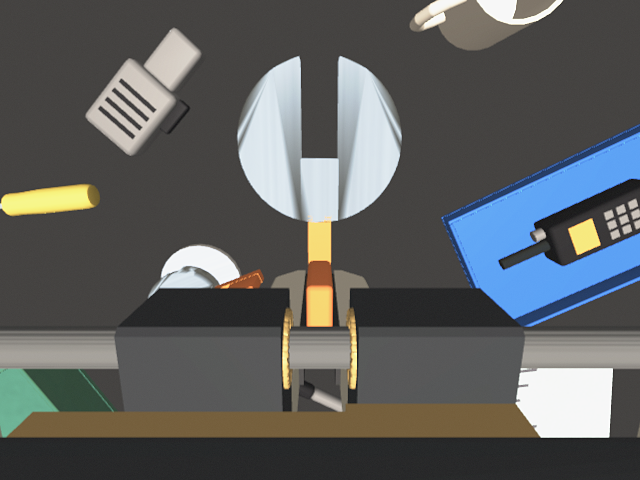

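Call:
play_rows --steps '[[[-0.03,-0.015,-0.05],-0.06,0],[[-0.06,-0.015,-0.1],-0.12,0],[[-0.09,-0.015,-0.16],-0.18,0],[[-0.09,-0.015,-0.22],-0.24,0],[[-0.09,-0.015,-0.27],-0.3,0],[[-0.09,-0.015,-0.315],-0.36,0],[[-0.09,-0.015,-0.315],-0.42,0],[[-0.09,-0.015,-0.315],-0.48,0],[[-0.09,-0.015,-0.315],-0.54,0],[[-0.09,-0.015,-0.315],-0.6,0],[[-0.09,-0.015,-0.315],-0.65,0],[[-0.09,-0.015,-0.315],-0.65,0]]'

```text
clock: 39.3
tool_pos: [0.7205, 0.0549, 0.2573]
orientation: [0.522, -0.479, 0.477, -0.52]
ft_force: [-0.2, -0.0, -2.0]
finger_gap: 0.111
```

Call:
play_rows --steps '[[[0,0,0],-0.06,0],[[0,0,0],-0.12,0],[[0,0,0],-0.18,0],[[0,0,0],-0.24,0],[[0,0,0],-0.3,0],[[0,0,0],-0.36,0],[[0,0,0],-0.42,0],[[0,0,0],-0.472,0],[[0,0,0],-0.472,0],[[0,0,0],-0.472,0]]'

```text
clock: 40.55
tool_pos: [0.721, 0.055, 0.2593]
orientation: [-0.707, 0.002, -0.001, 0.707]
ft_force: [-0.5, 0.4, -1.6]
finger_gap: 0.111
```

```bash
python3 - <<'E'
from h import *
s=r.sense();c=cam('wrist');save(c,'w20');print(held(c,s));hanger(c,((.119,.13),));print(s['tool_pos'],s['q'])
goto([.715,.0557,.090],90)
E
```

```text
held n 17694 17401 slopes deg x,z [-0.06 -0.05] centre tool x,z -64.42134094238281 0.18386469781398773 rad 34.13892364501953 top y 0.00011583072369646374
[0.65662071 0.05548857 0.25923834]
(0.119, 0.13) 861 ((566.1066284179688, 56.231658935546875), 13.881525039672852)
[0.72104055 0.0550002  0.25928189] [-7.77448859e-02  5.67720755e-01  9.70108946e-01  9.49973488e-05
  1.60489442e+00 -1.64381143e+00]
shift [-0.01    0.2825  0.0011] turn -0.0012 alt 0.9988 cur 89.8 q6 -1.64 dist 170.0
```

View pics/w20.png

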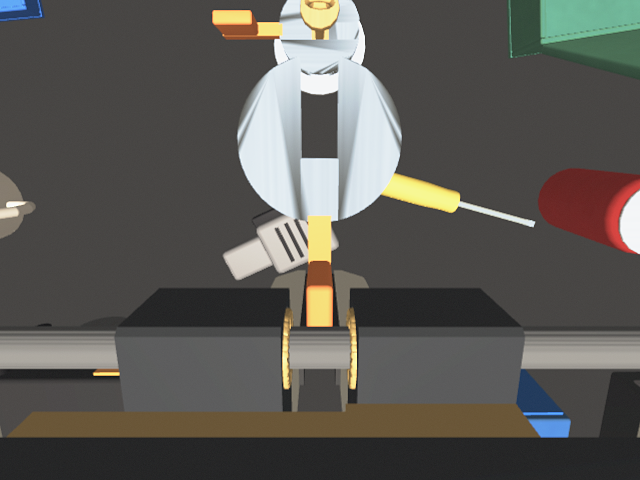

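Call:
play_rows --steps '[[[-0.01,0.08,0.001],-0.001,0],[[-0.01,0.16,0.001],-0.001,0],[[-0.01,0.23,0.001],-0.001,0],[[-0.01,0.27,0.001],-0.001,0],[[-0.01,0.283,0.001],-0.001,0],[[-0.01,0.283,0.001],-0.001,0],[[-0.01,0.283,0.001],-0.001,0]]'

```text
clock: 41.48
tool_pos: [0.7163, 0.0555, 0.0921]
orientation: [0.707, 0.002, 0.0, -0.707]
ft_force: [0.2, 0.9, -1.2]
finger_gap: 0.107
```

```bash
python3 - <<'E'
from h import *
s=r.sense();c=cam('wrist');save(c,'w21');print(held(c,s));print(s['tool_pos'],s['ft_force'])
goto([.630,.0557,.0895],90)
E
```

```text
held n 17692 17405 slopes deg x,z [-0.07 -0.07] centre tool x,z -64.5382308959961 0.08516372740268707 rad 34.141197204589844 top y 0.00011818796028981838
[0.65177326 0.05542147 0.09178305]
[0.71631086 0.05551122 0.09209059] [ 0.21767161  0.87949531 -1.23829681]
shift [-0.1438  0.004   0.0008] turn 0.0009 alt -0.9991 cur 90.2 q6 -1.65 dist 86.0
```

View pics/w21.png

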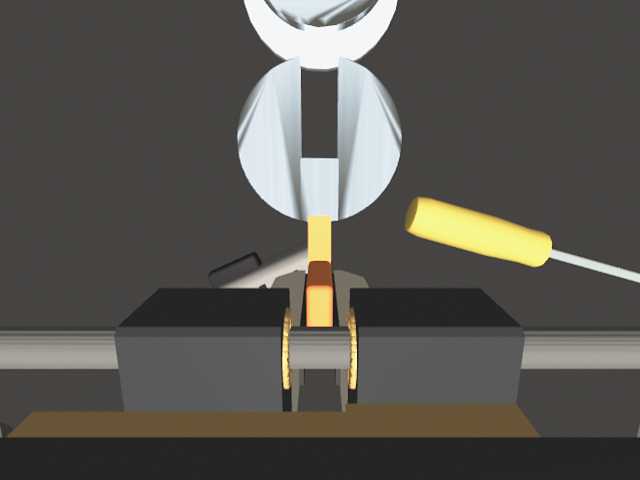

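Call:
play_rows --steps '[[[-0.025,0.003,0.001],0,0],[[-0.05,0.003,0.001],0,0],[[-0.07,0.003,0.001],0,0],[[-0.09,0.003,0.001],0,0],[[-0.11,0.003,0.001],0,0],[[-0.13,0.003,0.001],0,0],[[-0.143,0.003,0.001],0,0],[[-0.143,0.003,0.001],0,0],[[-0.143,0.003,0.001],0,0]]'

```text
clock: 42.65
tool_pos: [0.6298, 0.0558, 0.0886]
orientation: [0.707, 0.001, -0.001, -0.707]
ft_force: [0.6, 0.7, -1.4]
finger_gap: 0.103
```

```bash
python3 - <<'E'
from h import *
s=r.sense();c=cam('wrist');save(c,'w22');print(held(c,s));print(s['tool_pos'],s['ft_force'])
goto([.630,.0557,.0812],90)
E
```

```text
held n 15493 14007 slopes deg x,z [-0.08 -0.06] centre tool x,z -64.56202697753906 0.18743932247161865 rad 34.25666809082031 top y 9.399534671779763e-05
[0.5652624  0.05580941 0.08845947]
[0.62982462 0.05582577 0.088596  ] [ 0.60312932  0.74121239 -1.37709313]
shift [ 0.0002  0.0122 -0.0002] turn 0.001 alt -0.999 cur 90.2 q6 -1.66 dist 7.0
```

View pics/w22.png

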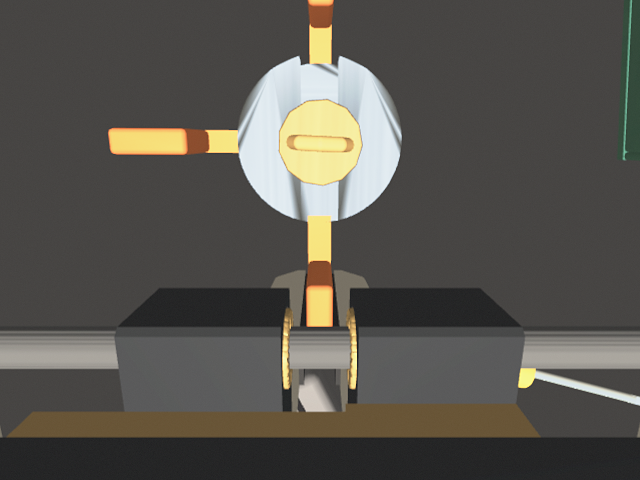

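Call:
play_rows --steps '[[[0,0.006,0],0,0],[[0,0.011,0],0,0],[[0,0.0125,0],0,0],[[0,0.0125,0],0,0],[[0,0.0125,0],0,0.3],[[0,0.0125,0],0,0.3],[[0,0.0125,0],0,0.3],[[0,0.0125,0],0,0.3],[[0,-0.05,0],0,0.3],[[0,-0.15,0],0,0.3],[[0,-0.25,0],0,0.3],[[0,-0.3,0],0,0.3]]'

```text
clock: 44.2
tool_pos: [0.6306, 0.0559, 0.2729]
orientation: [0.707, 0.003, 0.001, -0.707]
ft_force: [0.5, -0.1, -0.7]
finger_gap: 0.302
```

```bash
python3 - <<'E'
from h import *
s=r.sense();c=cam('wrist');save(c,'w23');print(s['tool_pos'],s['ft_force'])
print(discs2(c,.069))
c=cam('scene');cv2.imwrite('pics/s23.png',cv2.resize(c['img'][100:340,240:540],None,fx=2.4,fy=2.4))
E
```

```text
[0.63056758 0.05586614 0.27288723] [ 0.47263956 -0.06719618 -0.65801344]
[{'ce': array([0.56652112, 0.05607304]), 'tab': array([0.63058038, 0.05636491]), 'psi_line': np.float64(-179.73894100642332), 'psi_tab': np.float64(180.06259577721357), 'rad': 35.45709228515625, 'dist': np.float64(64.0599300848462), 'n': (370, 3293)}]
```

View pics/w23.png

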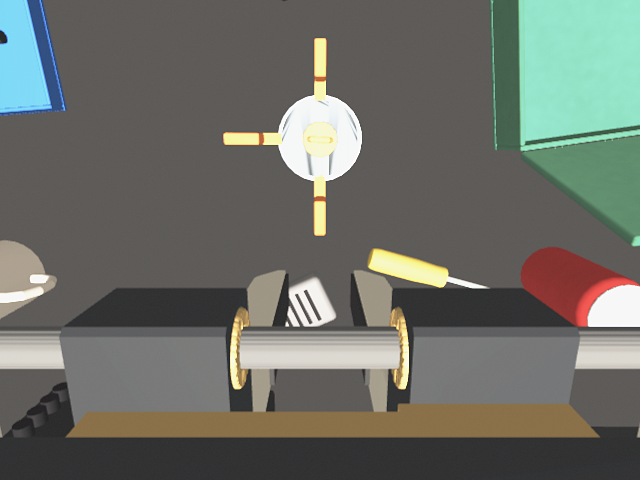

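View pics/s23.png

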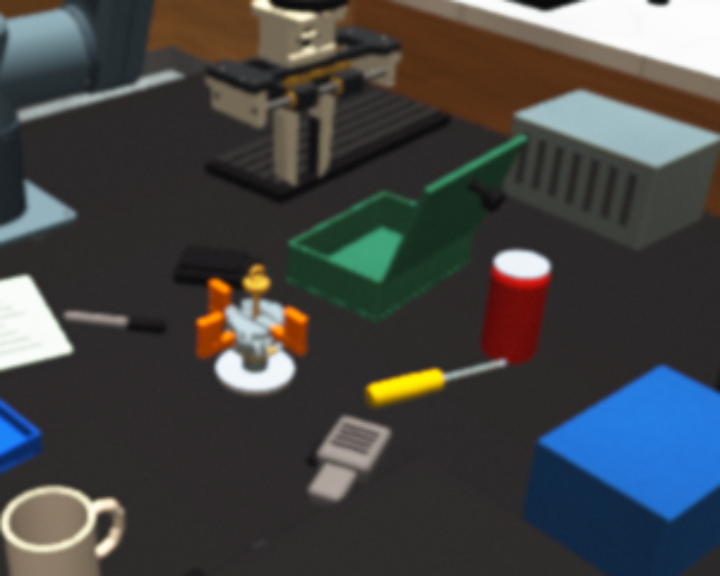

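All three discs are hung, with tabs at 180°, 270° and 0°, and the lid rests at its stop. Now I'll grip the knob from above.

```bash
python3 - <<'E'
from h import *
goto([.641,.3612,.30],98.1)
E
```

```text
shift [ 0.0181 -0.0446  0.509 ] turn -0.0439 alt 0.9561 cur 90.2 q6 -1.66 dist 307.0
```

Call:
play_rows --steps '[[[0.018,-0.045,0.0],0,0.5],[[0.018,-0.045,0.1],-0.044,0.5],[[0.018,-0.045,0.2],-0.044,0.5],[[0.018,-0.045,0.3],-0.044,0.5],[[0.018,-0.045,0.4],-0.044,0.5],[[0.018,-0.045,0.48],-0.044,0.5],[[0.018,-0.045,0.509],-0.044,0.5],[[0.018,-0.045,0.509],-0.044,0.5],[[0.018,-0.045,0.509],-0.044,0.5]]'

```text
clock: 45.42
tool_pos: [0.6396, 0.3595, 0.2949]
orientation: [0.706, 0.049, -0.05, -0.705]
ft_force: [0.6, -0.8, -0.3]
finger_gap: 0.501
```

```bash
python3 - <<'E'
from h import *
s=r.sense();c=cam('wrist');save(c,'w24');print(s['tool_pos'])
goto([.641,.3612,.142],98.1)
c=cam('scene');W=cloud(c)
# lid plane: green points high
m=hsvmask(c,(55,60,20),(90,255,255));P=W[m>0];P=P[(P[:,2]>.08)&(P[:,2]<.25)&(P[:,0]>.5)&(P[:,0]<.75)]
u=np.array([np.cos(np.radians(8.1)),np.sin(np.radians(8.1))])
a=(P[:,:2]-[.5627,.3501])@u; q=np.polyfit(P[:,2]-.06,a,1);print(len(P),q,np.pi/2+np.arctan(q[0]))
E
```

```text
[0.6395793  0.35954542 0.29492248]
shift [0.0026 0.2556 0.0029] turn -0.0006 alt 0.9994 cur 98.0 q6 -1.35 dist 153.0
1055 [0.33326206 0.00589211] 1.892482736593812
```

View pics/w24.png

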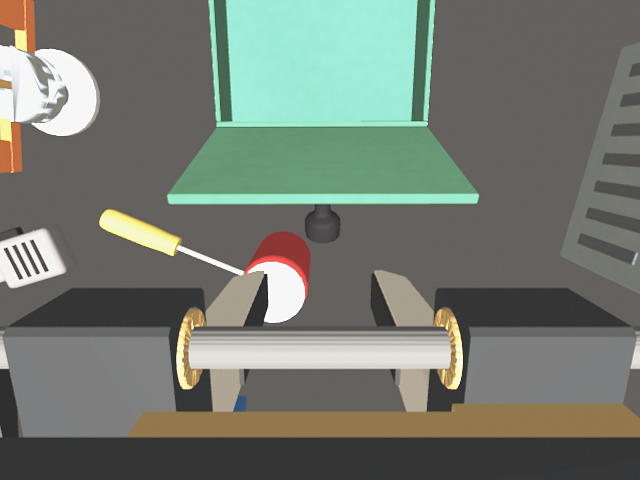

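Call:
play_rows --steps '[[[0.002,0.08,0.003],0,0.5],[[0.002,0.16,0.003],0,0.5],[[0.002,0.22,0.003],0,0.5],[[0.002,0.25,0.003],0,0.5],[[0.002,0.254,0.003],0,0.5],[[0.002,0.254,0.003],0,0.5],[[0.002,0.254,0.003],0,0.15],[[0.002,0.254,0.003],0,0.15],[[0.002,0.254,0.003],0,0.15],[[0.002,0.254,0.003],0,0.15],[[0.002,0.254,0.003],0,0.15]]'

```text
clock: 46.9
tool_pos: [0.6409, 0.362, 0.1443]
orientation: [0.706, 0.05, -0.049, -0.705]
ft_force: [-0.6, -4.6, 4.9]
finger_gap: 0.288
```

```bash
python3 - <<'E'
from h import *
s=r.sense();print(s['tool_pos'],s['finger_gap'],s['ft_force'])
T=1.89
f=lambda t:np.array([-.12*np.cos(t)+.043*np.sin(t),.12*np.sin(t)+.043*np.cos(t)])
for t in np.r_[np.arange(1.75,0,-.15),0]:
    d=f(t)-f(T);print(round(t,2),np.round([d[0]/.6,-d[1]/.6],3))
c=cam('scene');cv2.imwrite('pics/s25.png',cv2.resize(c['img'][100:300,280:520],None,fx=3,fy=3))
E
```

```text
[0.64093399 0.36200398 0.14434988] 0.28824500762552446 [-0.58622606 -4.5799891   4.85848571]
1.75 [-0.025 -0.017]
1.6 [-0.053 -0.03 ]
1.45 [-0.084 -0.04 ]
1.3 [-0.115 -0.044]
1.15 [-0.147 -0.044]
1.0 [-0.179 -0.04 ]
0.85 [-0.209 -0.03 ]
0.7 [-0.238 -0.016]
0.55 [-0.264  0.002]
0.4 [-0.287  0.024]
0.25 [-0.307  0.048]
0.1 [-0.323  0.076]
0.0 [-0.331  0.096]
```

View pics/s25.png

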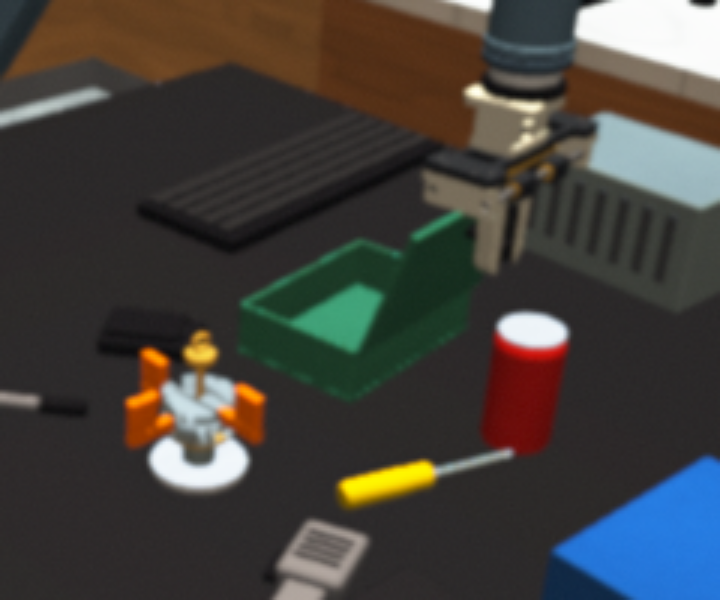

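Call:
play_rows --steps '[[[-0.025,-0.017,0],0,0.15],[[-0.053,-0.03,0],0,0.15],[[-0.084,-0.04,0],0,0.15],[[-0.115,-0.044,0],0,0.15],[[-0.147,-0.044,0],0,0.15],[[-0.179,-0.04,0],0,0.15],[[-0.209,-0.03,0],0,0.15],[[-0.238,-0.016,0],0,0.15],[[-0.264,0.002,0],0,0.15],[[-0.287,0.024,0],0,0.15],[[-0.307,0.048,0],0,0.15],[[-0.307,0.048,0],0,0.15]]'

```text
clock: 48.45
tool_pos: [0.4563, 0.3357, 0.1131]
orientation: [0.706, 0.049, -0.051, -0.704]
ft_force: [0.8, -5.9, 0.5]
finger_gap: 0.289
```

```bash
python3 - <<'E'
from h import *
s=r.sense();print(s['tool_pos'],s['finger_gap'],s['ft_force'])
goto([.4435,.3335,.087],98)
c=cam('scene');cv2.imwrite('pics/s26.png',cv2.resize(c['img'][100:300,280:520],None,fx=3,fy=3))
E
```

```text
[0.45634243 0.33566049 0.11305422] 0.2889476669697856 [ 0.80584987 -5.93249377  0.46090832]
shift [-0.0216  0.0435 -0.0004] turn 0.0007 alt -0.9993 cur 98.1 q6 -1.27 dist 29.0
```

View pics/s26.png

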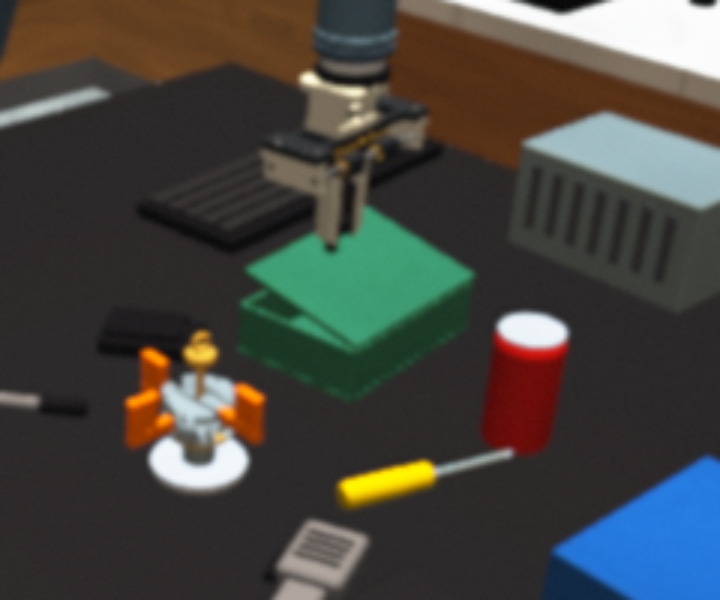

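Call:
play_rows --steps '[[[-0.009,0.014,0],0,0.15],[[-0.016,0.028,0],0,0.15],[[-0.02,0.037,0],0,0.15],[[-0.022,0.043,0],0,0.15],[[-0.022,0.044,0],0,0.15],[[-0.022,0.044,0],0,0.55],[[-0.022,0.044,0],0,0.55],[[-0.022,0.044,0],0,0.55],[[-0.022,0.044,0],0,0.55],[[-0.022,-0.06,0],0,0.55],[[-0.022,-0.16,0],0,0.55],[[-0.022,-0.25,0],0,0.55]]'

```text
clock: 50.0
tool_pos: [0.4447, 0.3356, 0.2666]
orientation: [-0.705, -0.05, 0.05, 0.706]
ft_force: [0.5, -0.4, -0.2]
finger_gap: 0.545
```

```bash
python3 - <<'E'
from h import *
s=r.sense();print(s['tool_pos'],s['finger_gap'],s['ft_force'])
c=cam('wrist');P=cloud(c).reshape(-1,3)
k=P[(P[:,2]>.1)&(P[:,2]<.118)&(np.hypot(P[:,0]-.444,P[:,1]-.333)<.04)];print('knob',rect(k),np.median(k[:,2]))
g=P.reshape(480,640,3)[hsvmask(c,(55,50,20),(90,255,255))>0];g=g[(g[:,2]>.05)&(g[:,2]<.09)&(abs(g[:,0]-.49)<.09)&(abs(g[:,1]-.34)<.12)]
print('lid z fit',np.linalg.lstsq(np.c_[g[:,:2],np.ones(len(g))],g[:,2],rcond=None)[0],np.median(g[:,2]))
c=cam('top');save(c,'t27')
c=cam('scene');save(c,'s27')
E
```

```text
[0.44470606 0.33559543 0.26662434] 0.5449088662384464 [ 0.53201978 -0.37573406 -0.16144058]
knob (442.42041015625, 334.143310546875, 27.534107208251953, 26.22271156311035, 7.900542736053467) 0.11130051360690804
lid z fit [0.00664292 0.00262269 0.06423827] 0.06845857444609399
```

View pics/t27.png

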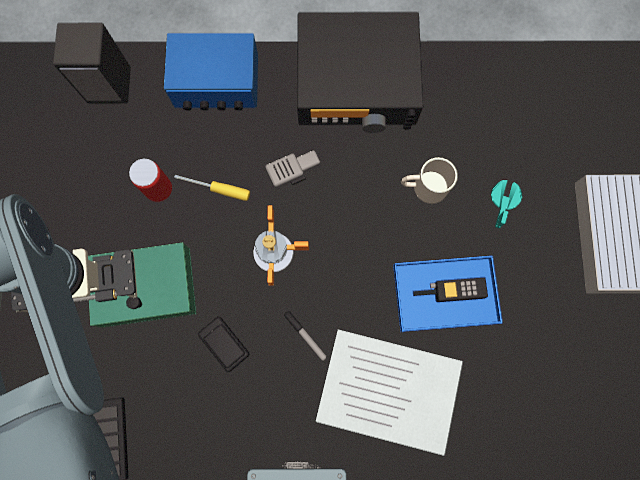

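View pics/s27.png

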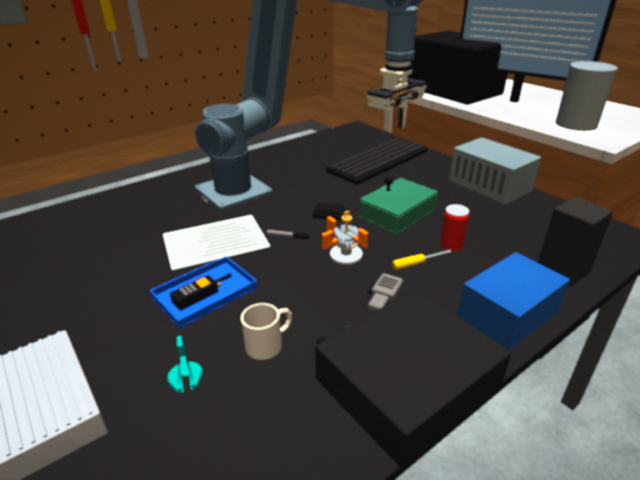

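```bash
python3 - <<'E'
from h import *
print(r.job_done())
E
```

```text
the job is handed in; nothing more can be done
None
```

The job is done and handed in at about 50 s of the 210 s allowed. No verdict is reported, so the results below are my own checks.

- **Radio:** I moved it from the shut lid into the blue tray. It lies flat, about 23 mm off the tray's centre along its length, well within the limit.
- **Lid open:** I swung the lid past balance and released it. It stayed at its stop, measured at about 1.89 rad.
- **Discs:** There were three, two in the box and one on the bench. I hung each one level on the rod, with the slot directions at 0°, 90° and 180°. After release each disc's centre measured within about 2 mm of the rod's axis. The turquoise look-alike stayed where it was.
- **Lid shut:** I closed it by its knob. A plane fitted to the lid's top afterwards was tilted less than 0.01 rad at the right height, with the knob back where it started.
- **End state:** The last pictures show the bystanders unmoved and the gripper clear of everything.

No check failed. The disc localisation did miss once on an over-bright wrist picture. I fixed that by widening the colour range. Repeated position readings otherwise differed by about 1–3 mm, which is near the cameras' 2 mm calibration.

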